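# Load the printing blocks and lock the proofing bed

### The arm

A 6-joint arm with a two-finger parallel gripper is mounted at the origin on the work surface. World frame = base frame: x ahead of the robot, y to its left, z up, the work surface at z = 0. Lengths are in m, angles in degrees, forces in N, time in s.
With the tool pointing down it reaches from about 0.35 to 0.875 m from the base axis. Payload 4.2 kg.
Tool frame: the origin (TCP) lies on the centre line of the jaws, within the pads' length; the fingertips stand 8 mm ahead of it and the grasp point (between the pads) lies 11 mm behind it; z points along the fingers, y is the line along which they close (so a half turn about z gives the same grasp; the last joint's range is limited). The gripper opens to 87 mm and grips with 3 to 60 N. Pads are 19 mm wide; open, the fingers measure 117 mm over their backs; the gripper's body (75 mm by 190 mm) begins 51 mm behind the grasp point.
Start: joints at [78.415, 22.042, 0.453, 0, -68.411, -14.817], TCP at [0.278, 0.56, 0.231] pointing down, gripper open.
Joint ranges: [-179.83, 179.83], [-69.29, 118.12], [-61.27, 80.66], [-181.25, 117.63], [-171.15, -9.14], [-177.46, 177.46]. Speed limits (degrees/s): [159.86, 159.86, 180, 180, 180, 180].

### API

Orientations are given as [roll, pitch, yaw] about the fixed x, y, z axes, in that order (R = Rz(yaw) Ry(pitch) Rx(roll)).
In Python, from station import telemetry, viewer, ctrl, finder gives the robot as it stands.
- The arm moves only by the tool carry_out, never from a script. Its argument "steps" is a list of rows, each an object of numbers: "x", "y", "z": the shift along the tool's x, y, z in m; "roll": the turn about the tool's z in degrees; "fingers": the opening, from -1 (shut) to 1 (fully open). A call has 1 to 12 rows; each row shifts and turns the commanded pose from where the row before left it, along the tool's axes as they then stand; what a row does not reach is not made up. A row lasts 1/12 s, in which the tool goes at most 41.7 mm and 7.16 degrees, less where a joint would pass 70% of its speed; a pose out of reach is approached as far as the arm can. A call with a gripper value outside its range is refused whole. The fingers move at their own pace and stop on an object; the grip force is fixed at half the most. Time passes only in rows, so rows that do not move let the fingers close. It gives the time, the measured TCP pose, the force, the opening and the grip force at its end, in the units of the state.
- telemetry.get_state(): the state, without advancing time (a new reading comes with each control period).
- viewer.read_camera(name): name is "side" or "top" or "wrist"; returns the picture (384x512x3 uint8, blue, green, red); there is no depth.
- viewer.camera_params(name): a dict with "fx", "fy", "cx", "cy" (pixels), "D" ([k1, k2, p1, p2, k3] as OpenCV has them; the pictures are not rectified), "view" (4x4, takes a point from world to camera coordinates); the wrist camera has in their place "T_tool_cam" (4x4, takes a point from camera to tool coordinates, whose origin is the TCP and whose axes are the flange's). Camera axes: x right, y up, looking along -z (the intrinsics and any distortion apply to the point x, -y, -z); pixel columns grow to the right and rows downward; lengths in m; the calibration is good to about 2 mm. A picture is of the moment at which its call begins: read the wrist's pose just before it. camera_params takes no time and is no camera call.
- ctrl.close_job(): hands the job in; it is judged then, once.
Trained networks look in the newest picture that a camera, given by its name, has taken for a name from the list of things; names that differ only in an ending like _2 or _b are one class to them, and where a whole thing is asked for, a point or a joint stands for the part that bears it (a point fixed in the world has none). Each returns a list of dicts, best first, with "p" (0 to 1); they miss things now and then, are a little off and sometimes report something else, mostly with a low value. They report only what shows in the picture. A call takes as long as a camera call. They do not tell look-alikes from the thing itself.
- finder.spot_in(camera, name): "xyz" ([x, y, z] in m, in the coordinates of the camera as it stood for that picture, good to about 4 mm: the middle of the surface that is visible of it).
- finder.masks_of(camera, name): "region" (384x512 bool, what is visible of it).
- finder.mark_of(camera, name): "xyz" ([x, y, z] in m, in the coordinates of the camera as it stood for that picture, good to about 4 mm: a listed point, or the origin of a listed thing).
The state is a dict: "t": time; "qpos": joint angles; "qvel": joint speeds; "joint_efforts": joint torques, N m; "eef_pos": TCP position; "tool_rot": TCP orientation; "ft_force": force on the tool from outside, world axes, zero at the start; "wrist_torque": the same for the moment, N m; "finger_gap": finger opening in m; "grip_force": force on a finger pad.
Only numpy, scipy, OpenCV 4.12 (cv2) and the standard library are available. Lean on these libraries where they do the work, as an engineer would, in place of code of your own. Each camera call takes 0.05 s, during which the arm holds its last target. There are 200 camera calls.

### The job

Set up the proofing bed for printing: first wind the hand wheel anticlockwise until the steel lock bar is right back, then put every wooden printing block, colour up, into the pocket marked with its own colour chip, sitting flat on the pocket's floor (they are a tight fit and go in best rocked in one end first). Once all the blocks are down, wind the wheel clockwise until the lock bar has come over them and stands against its stops. Leave the tin of oil sticks, the jar and the ink roller where they are.

Things in the scene. Friction and masses are not known exactly. Their poses are not given: they have to be found in the camera images.
- bed: fixed wooden bed, 416 mm long (y), 22 high. Four pockets in a row at bed x = 0, y = -150, -50, 50, 150 mm, each 56 (x) x 86 (y) x 16 mm deep, sharp-edged: 1 mm play on each side of a block, which stands 32 mm proud when seated; 14 mm walls between. Origin on the table under the middle of the row, z up. Chips on the near (-x) rim, lock bar over the far (+x) part, hand wheel at the -y end.
- chip_red: flat red chip 22 x 60 x 1.5 mm on the bed's near rim, marking the pocket for the red block; origin on the bed's top face (22 mm above the table), axes parallel to the bed's. Its pocket's centre lies 48 mm along the chip's +x, the pocket floor 16 mm below the chip's origin. Which chip marks which pocket changes.
- chip_blue: flat blue chip 22 x 60 x 1.5 mm on the bed's near rim, marking the pocket for the blue block; origin on the bed's top face (22 mm above the table), axes parallel to the bed's. Its pocket's centre lies 48 mm along the chip's +x, the pocket floor 16 mm below the chip's origin. Which chip marks which pocket changes.
- chip_yellow: flat yellow chip 22 x 60 x 1.5 mm on the bed's near rim, marking the pocket for the yellow block; origin on the bed's top face (22 mm above the table), axes parallel to the bed's. Its pocket's centre lies 48 mm along the chip's +x, the pocket floor 16 mm below the chip's origin. Which chip marks which pocket changes.
- chip_green: flat green chip 22 x 60 x 1.5 mm on the bed's near rim, marking the pocket for the green block; origin on the bed's top face (22 mm above the table), axes parallel to the bed's. Its pocket's centre lies 48 mm along the chip's +x, the pocket floor 16 mm below the chip's origin. Which chip marks which pocket changes.
- block_red: printing block, light wood with a red inked top: 54 (own x) x 84 (own y) x 48 mm high (own z), about 160 g; origin at the centre of its underside. It may be absent (None).
- block_blue: printing block, light wood with a blue inked top: 54 (own x) x 84 (own y) x 48 mm high (own z), about 160 g; origin at the centre of its underside. It may be absent (None).
- block_yellow: printing block, light wood with a yellow inked top: 54 (own x) x 84 (own y) x 48 mm high (own z), about 160 g; origin at the centre of its underside. It may be absent (None).
- block_green: printing block, light wood with a green inked top: 54 (own x) x 84 (own y) x 48 mm high (own z), about 160 g; origin at the centre of its underside. It may be absent (None).
- lock_bar (a joint): slide of the steel lock bar (416 mm along bed y, 36 wide, 10 thick, underside 58 mm above the table, 4 mm over seated blocks). 0 = open, near edge at bed x = +76 mm; 0.060 m = against the two dark stop posts (bed x 28 to 40, y = -201 and 201 mm, 56 mm high), near edge at bed x = +16 mm, lapping 11 mm over the blocks. Driven only by the hand wheel, 4 mm per rad; a block standing proud jams it.
- wheel (a joint): angle of the hand wheel about its upright axis, rad: grows clockwise seen from above, 0 = bar fully open, 15.0 = bar against its stops (about 2.4 turns). Starts between 8 and 14. Turns against light friction, about 2 N at the crank, and stays where it is left.
- hub (a point): point on the hand wheel's axis at the top face of its grey disc (disc 112 mm across, top 70 mm above the table)
- crank_grip (a point): middle of the wheel's upright wooden crank grip, 18 mm in diameter and 40 mm tall, from 71.5 to 111.5 mm above the table, 42 mm from the axis; it spins freely on its pin, so it can be held at a constant gripper orientation while it goes round
- stick_tin: bystander: dark metal tin of upright oil sticks, 85 x 115 mm, 100 mm high, origin under its centre
- jar: bystander: amber glass jar 60 mm in diameter, 90 mm high, origin under its centre
- ink_roller: bystander: ink roller lying flat, rubber roll 90 mm wide and 32 mm thick, origin under the middle of the roll, its handle reaching 165 mm along own -x
There are look-alikes about, which are no part of the job. What is shaped like the block_blue but pink is not meant.

How it is judged (in metres and radians):
On the way, in this order (a step that is already met when the one before it is completed fails the run):
1. the lock bar has been wound back to its open end (value of joint lock_bar below 0.012 m), for 0.2 s.
2. every block sits flat in the pocket of its colour (x of block_red in the frame of chip_red between 0.043 and 0.053 m and y of block_red in the frame of chip_red between -0.006 and 0.006 m and z of block_red in the frame of chip_red below -0.013 m and angle between each of block_red, block_blue, block_yellow, block_green's own z axis and vertical below 0.05 rad and linear speed of each of block_red, block_blue, block_yellow, block_green below 0.02 m/s and x of block_blue in the frame of chip_blue between 0.043 and 0.053 m and y of block_blue in the frame of chip_blue between -0.006 and 0.006 m and z of block_blue in the frame of chip_blue below -0.013 m and x of block_yellow in the frame of chip_yellow between 0.043 and 0.053 m and y of block_yellow in the frame of chip_yellow between -0.006 and 0.006 m and z of block_yellow in the frame of chip_yellow below -0.013 m and x of block_green in the frame of chip_green between 0.043 and 0.053 m and y of block_green in the frame of chip_green between -0.006 and 0.006 m and z of block_green in the frame of chip_green below -0.013 m), for 0.2 s.
3. the lock bar stands against its stops (value of joint lock_bar above 0.0575 m), for 0.2 s.
At the end, for the whole second after the job is handed in: every block present sits in the pocket beside its own chip, colour up, within 3 mm of the floor, tilted less than 0.05 rad and at rest, and the lock bar is within 2.5 mm of its stops (all of step 2 and value of joint lock_bar above 0.0575 m); the robot touches nothing.
It fails at once if a bystander is pushed more than 30 mm or tipped (distance of any of stick_tin, jar, ink_roller from where it was at the start of the episode above 0.03 m or angle between any of stick_tin, jar, ink_roller's own z axis and vertical above 0.5 rad).
Of block_red, block_blue, block_yellow, block_green only 3 to 4 are there at a start; the rules pass over those that are not, and their reading is None.
At some moment in a run one of block_red, block_blue, block_yellow, block_green may be knocked a few centimetres aside while the robot is not near it.
Once in a run the grip may slacken for a moment while it holds something.
It also fails if it takes over 208 s, if anything falls off the work surface, if the arm or the gripper's body presses on something with over 40 N, if the wrist force passes 120 N, or if a joint passes its speed limit or range.

## Working session

There is one attempt and no reset: what is moved stays moved. The work goes in short steps, Python scripts to look and compute and a tool call to move; the robot and the scene stay as the last step left them, time stands still between calls to the robot, and variables do not carry over. Pictures are saved under pics/ and viewed, at most 14 in all, crops included, and the job is handed in when it is done.

Besides the shell and the picture viewer there is one more tool, called after "Call:" in YAML: its name, and indented under it one key for each argument. carry_out: Moves the arm, as the interface text tells. Its arguments: {"type":"object","properties":{"steps":{"type":"array","items":{"type":"object","properties":{"x":{"type":"number"},"y":{"type":"number"},"z":{"type":"number"},"roll":{"type":"number"},"fingers":{"type":"number"}}}}},"required":["steps"]}

```bash
mkdir -p pics; ls
cat > h.py <<'E'
import numpy as np, cv2
from scipy.spatial.transform import Rotation as R
from station import telemetry, viewer, ctrl, finder
def T_tool():
    s=telemetry.get_state(); T=np.eye(4)
    T[:3,:3]=R.from_euler('xyz',s['tool_rot'],degrees=True).as_matrix(); T[:3,3]=s['eef_pos']; return T
def cam2world(c,T=None):
    p=viewer.camera_params(c)
    return (T_tool() if T is None else T)@np.array(p['T_tool_cam']) if c=='wrist' else np.linalg.inv(np.array(p['view']))
def W(M,xyz): return (M@np.r_[xyz,1])[:3]
def ray(c,M,uv):
    p=viewer.camera_params(c); K=np.array([[p['fx'],0,p['cx']],[0,p['fy'],p['cy']],[0,0,1.]])
    q=cv2.undistortPoints(np.array(uv,float).reshape(-1,1,2),K,np.array(p['D'])).reshape(-1,2)
    d=np.c_[q[:,0],-q[:,1],-np.ones(len(q))]@M[:3,:3].T
    return M[:3,3],d
def onplane(c,M,uv,z):
    o,d=ray(c,M,uv); return o+d*((z-o[2])/d[:,2:3])
E
python3 - <<'E'
from h import *
s=telemetry.get_state(); print({k:np.round(v,3) for k,v in s.items()})
for c in('top','side'):
    im=viewer.read_camera(c); cv2.imwrite(f'pics/{c}0.png',im)
    M=cam2world(c); print(c,M[:3,3].round(3), viewer.camera_params(c)['fx'])
    for n in['hub','crank_grip','chip_red','chip_blue','chip_yellow','chip_green','block_red','block_blue','block_yellow','block_green','bed','stick_tin','jar','ink_roller']:
        print(n,[(np.round(W(M,r['xyz']),3).tolist(),round(r['p'],2)) for r in finder.mark_of(c,n)[:3]])
print(telemetry.get_state()['t'])
E
```

```text
pics
{'t': np.float64(0.0), 'qpos': array([ 7.8416e+01,  2.2092e+01,  3.7900e-01, -3.1000e-02, -6.8413e+01,
       -1.4816e+01]), 'qvel': array([-0.064, -0.012, -0.033,  0.049, -0.031, -0.02 ]), 'joint_efforts': array([-1.0000e-03, -3.9067e+01,  1.8741e+01,  4.2200e+00,  1.1000e-02,
       -0.0000e+00]), 'eef_pos': array([0.278, 0.559, 0.229]), 'tool_rot': array([ 1.79871e+02, -5.00000e-03, -2.64110e+01]), 'ft_force': array([-0.33 ,  0.77 ,  0.924]), 'wrist_torque': array([-0.017, -0.016,  0.016]), 'grip_force': np.float64(0.0), 'finger_gap': np.float64(0.087)}
top [0.294 0.031 1.121] 397.4306820436465
hub [([0.6, -0.178, 0.069], 0.93), ([0.443, 0.423, -0.002], 0.73), ([0.581, -0.054, 0.023], 0.47)]
crank_grip [([0.563, -0.195, 0.09], 0.47), ([0.585, -0.404, -0.001], 0.46)]
chip_red [([0.579, 0.047, 0.017], 0.45)]
chip_blue [([0.58, -0.052, 0.024], 0.52)]
chip_yellow [([0.59, 0.246, 0.017], 0.55)]
chip_green [([0.583, 0.145, 0.018], 0.52), ([0.603, -0.175, 0.069], 0.39)]
block_red [([0.6, 0.449, 0.004], 0.62)]
block_blue [([0.235, -0.27, -0.005], 0.79), ([0.375, -0.339, -0.003], 0.76
[... 497 characters left out ...]
81, -0.057, 0.02], 0.41)]
chip_yellow [([0.434, -0.063, 0.004], 0.44), ([0.584, 0.245, 0.022], 0.37)]
chip_green [([0.581, 0.144, 0.024], 0.55), ([0.594, -0.171, 0.067], 0.41)]
block_red []
block_blue [([0.234, -0.274, -0.001], 0.73), ([0.31, -0.165, -0.005], 0.7), ([0.42, -0.215, 0.001], 0.69)]
block_yellow [([0.429, -0.06, 0.005], 0.91), ([0.595, -0.17, 0.067], 0.74)]
block_green [([0.43, 0.083, 0.002], 0.84)]
bed [([0.628, 0.1, -0.004], 0.6), ([0.578, -0.056, 0.016], 0.56), ([0.585, 0.142, 0.025], 0.55)]
stick_tin [([0.595, 0.446, 0.007], 0.77), ([0.439, 0.422, 0.002], 0.36)]
jar [([0.437, 0.423, 0.002], 0.53), ([0.564, -0.202, 0.096], 0.16)]
ink_roller [([0.582, -0.4, -0.004], 0.82)]
1.5
```

View pics/top0.png

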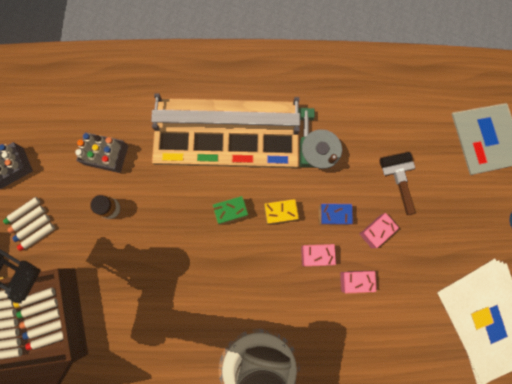

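View pics/side0.png

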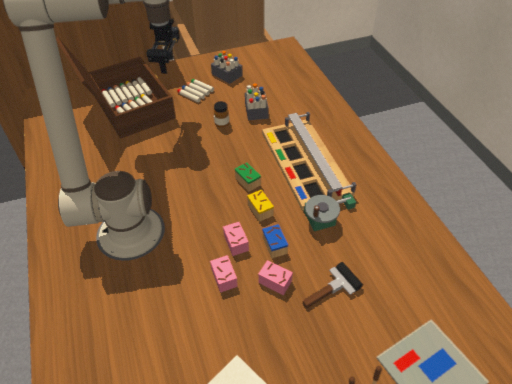

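Top view: the blocks are green (231,210), yellow (282,211) and blue (337,214). There is no red block. The pink look-alikes are at (319,255), (360,282) and (381,230). Along the rim the chips run yellow, green, red, blue from left to right, and the wheel is at (322,149). The side view agrees: blue block at (275,240), pinks at (235,238), (224,273) and (276,277).

Run:
```python
from h import *
print(np.round(viewer.camera_params('wrist')['T_tool_cam'],4), viewer.camera_params('wrist')['fx'],viewer.camera_params('wrist')['D'])
for c in('top','side'):
    viewer.read_camera(c); M=cam2world(c)
    for n in['chip_red','chip_blue','chip_yellow','chip_green','block_blue','block_yellow','block_green']:
        for r in finder.masks_of(c,n)[:4]:
            m=r['region']; v,u=np.nonzero(m); 
            z=.0235 if 'chip' in n else .048
            print(c,n,round(r['p'],2),m.sum(),(round(u.mean()),round(v.mean())),onplane(c,M,[[u.mean(),v.mean()]],z).round(4)[0])
M=cam2world('top')
# bar near edge, posts: top image pixels
print(onplane('top',M,[[153,124],[300,125]],.068).round(4))
print(onplane('top',M,[[153,164],[299,166]],.022).round(4))
```

```text
[[ 2.000e-04  9.547e-01  2.976e-01  8.220e-02]
 [ 1.000e+00 -2.000e-04 -0.000e+00  4.000e-04]
 [ 0.000e+00  2.976e-01 -9.547e-01 -1.551e-01]
 [ 0.000e+00  0.000e+00  0.000e+00  1.000e+00]] 330.69208358139724 [-0.04487751  0.          0.          0.          0.        ]
top chip_red 0.6 109 (242, 158) [0.5839 0.046  0.0235]
top chip_blue 0.6 150 (278, 159) [ 0.5811 -0.0566  0.0235]
top chip_yellow 0.68 161 (172, 156) [0.5885 0.2456 0.0235]
top chip_green 0.59 149 (208, 157) [0.5857 0.1443 0.0235]
top block_blue 0.84 777 (379, 230) [ 0.3742 -0.3292  0.048 ]
top block_blue 0.82 652 (317, 254) [ 0.3109 -0.1568  0.048 ]
top block_blue 0.8 709 (335, 214) [ 0.4198 -0.209   0.048 ]
top block_blue 0.66 689 (358, 281) [ 0.2382 -0.2652  0.048 ]
top block_yellow 0.65 683 (280, 212) [ 0.4267 -0.0585  0.048 ]
top block_yellow 0.4 1566 (101, 152) [0.5953 0.4433 0.048 ]
top block_green 0.6 697 (230, 210) [0.4314 0.0769 0.048 ]
top block_green 0.22 139 (242, 158) [0.5773 0.047  0.048 ]
side chip_red 0.39 53 (290, 173) [0.5822 0.0429 0.0235]
side chip_blue 0.49 81 (301, 192) [ 0.5802 -0.0554  0.0235]
side chip_yellow 0.6 58 (272, 137) [0.5874 0.2431 0.0235]
side chip_green 0.28 775 (322, 208) [ 0.6174 -0.1467  0.0235]
side block_blue 0.96 642 (224, 273) [ 0.2332 -0.2851  0.048 ]
side block_blue 0.78 676 (275, 277) [ 0.3683 -0.3495  0.048 ]
side block_blue 0.58 580 (236, 238) [ 0.3055 -0.1794  0.048 ]
side block_blue 0.37 35 (316, 212) [ 0.5822 -0.1691  0.048 ]
side block_yellow 0.61 526 (260, 205) [ 0.422  -0.0801  0.048 ]
side block_green 0.83 535 (248, 176) [0.4278 0.0585 0.048 ]
[[ 0.6703  0.2947  0.068 ]
 [ 0.6684 -0.1161  0.068 ]]
[[ 0.5667  0.3     0.022 ]
 [ 0.5614 -0.1165  0.022 ]]
```

Run:
```python
import cv2
im=cv2.imread('pics/top0.png')[85:235,145:350]; cv2.imwrite('pics/crop1.png',cv2.resize(im,None,fx=3.9,fy=3.9,interpolation=cv2.INTER_CUBIC))
```

```text
(no output)
```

View pics/crop1.png

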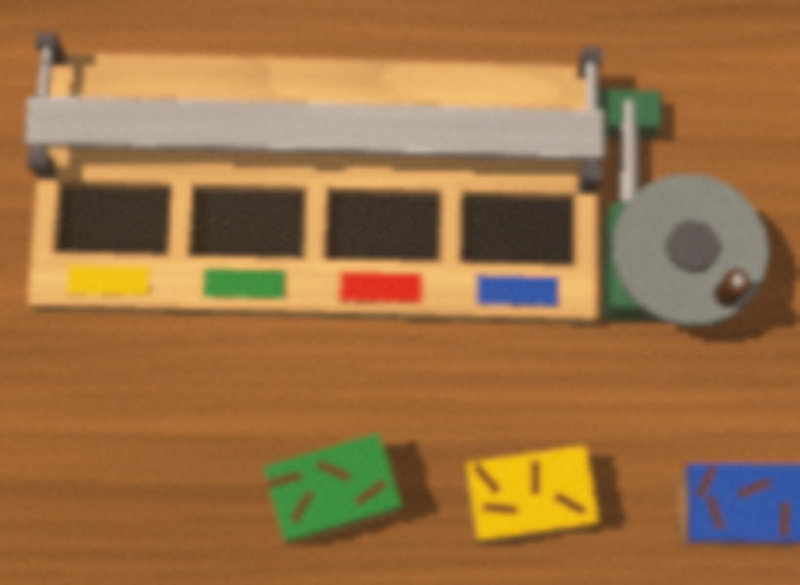

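The bar's near edge is at about bed x = 36 mm. That puts the slide at about 40 mm and the wheel at about 10 rad, so it needs about 1.6 turns back. I'm going over the crank now.

Call:
carry_out:
  steps:
    - {"roll":6.5,"fingers":1}
    - {"roll":6.5}
    - {"roll":6.5}
    - {"roll":6.5}
    - {"roll":6.5}
    - {"roll":6.5}
    - {"roll":6.5}
    - {"roll":6.5}
    - {"roll":6.5}
    - {"roll":6.5}

```text
schema error: expected keys x, y, z, roll, fingers
```

Call:
carry_out:
  steps:
    - {"x":0.0375,"y":-0.0152}
    - {"x":0.0375,"y":-0.0152}
    - {"x":0.0375,"y":-0.0152}
    - {"x":0.0375,"y":-0.0152}
    - {"x":0.0375,"y":-0.0152}
    - {"x":0.0375,"y":-0.0152}
    - {"x":0.0375,"y":-0.0152}
    - {"x":0.0375,"y":-0.0152}
    - {"x":0.0375,"y":-0.0152}
    - {"x":0.0375,"y":-0.0152}
    - {"x":0.0375,"y":-0.0152}
    - {"x":0.0375,"y":-0.0152}

```text
schema error: expected keys x, y, z, roll, fingers
```

Call:
carry_out:
  steps:
    - {"x":0,"y":0,"z":0,"roll":6.5,"fingers":1}
    - {"x":0,"y":0,"z":0,"roll":6.5,"fingers":1}
    - {"x":0,"y":0,"z":0,"roll":6.5,"fingers":1}
    - {"x":0,"y":0,"z":0,"roll":6.5,"fingers":1}
    - {"x":0,"y":0,"z":0,"roll":6.5,"fingers":1}
    - {"x":0,"y":0,"z":0,"roll":6.5,"fingers":1}
    - {"x":0,"y":0,"z":0,"roll":6.5,"fingers":1}
    - {"x":0,"y":0,"z":0,"roll":6.5,"fingers":1}
    - {"x":0,"y":0,"z":0,"roll":6.5,"fingers":1}
    - {"x":0,"y":0,"z":0,"roll":6.5,"fingers":1}

```text
t: 3.13
eef_pos: [0.2779, 0.5598, 0.2305]
tool_rot: [-180.0, -0.0, -91.7]
ft_force: [0.4, -0.5, 0.2]
finger_gap: 0.0869
grip_force: 0.0
```

Call:
carry_out:
  steps:
    - {"x":0.0375,"y":-0.0152,"z":0,"roll":0,"fingers":1}
    - {"x":0.0375,"y":-0.0152,"z":0,"roll":0,"fingers":1}
    - {"x":0.0375,"y":-0.0152,"z":0,"roll":0,"fingers":1}
    - {"x":0.0375,"y":-0.0152,"z":0,"roll":0,"fingers":1}
    - {"x":0.0375,"y":-0.0152,"z":0,"roll":0,"fingers":1}
    - {"x":0.0375,"y":-0.0152,"z":0,"roll":0,"fingers":1}
    - {"x":0.0375,"y":-0.0152,"z":0,"roll":0,"fingers":1}
    - {"x":0.0375,"y":-0.0152,"z":0,"roll":0,"fingers":1}
    - {"x":0.0375,"y":-0.0152,"z":0,"roll":0,"fingers":1}
    - {"x":0.0375,"y":-0.0152,"z":0,"roll":0,"fingers":1}
    - {"x":0.0375,"y":-0.0152,"z":0,"roll":0,"fingers":1}
    - {"x":0.0375,"y":-0.0152,"z":0,"roll":0,"fingers":1}

```text
t: 4.13
eef_pos: [0.4495, 0.1036, 0.2311]
tool_rot: [-179.9, 0.0, -91.4]
ft_force: [1.7, 0.7, -0.4]
finger_gap: 0.0875
grip_force: 0.0
```

Call:
carry_out:
  steps:
    - {"x":0.0373,"y":-0.0152,"z":0,"roll":0,"fingers":1}
    - {"x":0.0373,"y":-0.0152,"z":0,"roll":0,"fingers":1}
    - {"x":0.0373,"y":-0.0152,"z":0,"roll":0,"fingers":1}
    - {"x":0.0373,"y":-0.0152,"z":0,"roll":0,"fingers":1}
    - {"x":0.0373,"y":-0.0152,"z":0,"roll":0,"fingers":1}
    - {"x":0.0373,"y":-0.0152,"z":0,"roll":0,"fingers":1}
    - {"x":0.0373,"y":-0.0152,"z":0,"roll":0,"fingers":1}
    - {"x":0.0373,"y":-0.0152,"z":0,"roll":0,"fingers":1}
    - {"x":0,"y":0,"z":0,"roll":0,"fingers":1}
    - {"x":0,"y":0,"z":0,"roll":0,"fingers":1}

```text
t: 4.97
eef_pos: [0.5635, -0.1978, 0.2296]
tool_rot: [179.9, 0.0, -91.6]
ft_force: [-0.8, 0.1, -0.0]
finger_gap: 0.087
grip_force: 0.0
```

Run:
```python
from h import *
T=T_tool(); print(T[:3,3].round(4)); im=viewer.read_camera('wrist'); cv2.imwrite('pics/w1.png',im); M=cam2world('wrist',T)
for n in ['hub','crank_grip','chip_blue','chip_red']:
    print(n,[(np.round(W(M,r['xyz']),4).tolist(),round(r['p'],2)) for r in finder.mark_of('wrist',n)[:3]])
for n in ['crank_grip','hub']:
  for r in finder.masks_of('wrist',n)[:2]:
    v,u=np.nonzero(r['region']);print(n,r['p'],u.min(),u.max(),v.min(),v.max(),len(u))
```

```text
[ 0.5635 -0.1978  0.2296]
hub [([0.602, -0.1751, 0.0688], 0.98)]
crank_grip []
chip_blue [([0.5762, -0.0541, 0.0251], 0.88)]
chip_red [([0.5797, 0.045, 0.0228], 0.69), ([0.5686, -0.2025, 0.0951], 0.69)]
crank_grip 0.97 246 264 171 198 404
hub 0.83 167 275 145 250 9040
```

View pics/w1.png

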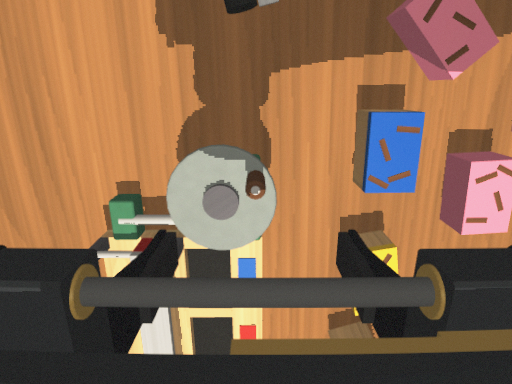

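Run:
```python
from h import *
M=cam2world('wrist')
print(onplane('wrist',M,[[221,198]],.07),onplane('wrist',M,[[255,189]],.1115),onplane('wrist',M,[[255,176]],.0715))
```

```text
[[ 0.6000221 -0.1733384  0.07     ]] [[ 0.56494552 -0.19456209  0.1115    ]] [[ 0.56518889 -0.19584223  0.0715    ]]
```

The hub top is at (221,198) and the grip top at (255,189). The blue block is at (388,150), with the pinks to its right. Descending onto the grip.

Call:
carry_out:
  steps:
    - {"x":-0.003,"y":-0.0015,"z":0.035,"roll":0,"fingers":1}
    - {"x":0,"y":0,"z":0.035,"roll":0,"fingers":1}
    - {"x":0,"y":0,"z":0.035,"roll":0,"fingers":1}
    - {"x":0,"y":0,"z":0.036,"roll":0,"fingers":1}
    - {"x":0,"y":0,"z":0,"roll":0,"fingers":1}
    - {"x":0,"y":0,"z":0,"roll":0,"fingers":-1}
    - {"x":0,"y":0,"z":0,"roll":0,"fingers":-1}
    - {"x":0,"y":0,"z":0,"roll":0,"fingers":-1}
    - {"x":0,"y":0,"z":0,"roll":0,"fingers":-1}
    - {"x":0,"y":0,"z":0,"roll":0,"fingers":-1}
    - {"x":0,"y":0,"z":0,"roll":0,"fingers":-1}
    - {"x":0,"y":0,"z":0,"roll":0,"fingers":-1}

```text
t: 6.32
eef_pos: [0.5653, -0.1929, 0.0903]
tool_rot: [-179.9, -0.0, -91.4]
ft_force: [0.3, 0.0, -0.5]
finger_gap: 0.0485
grip_force: 0.0
```

```bash
cat > rows.py <<'E'
from h import *
import sys
# rows.py startdeg stepdeg n : tool-frame increments along the crank circle
a0,st,n=map(float,sys.argv[1:4]); Rm=T_tool()[:3,:3]
a=np.radians(a0+st*np.arange(n+1)); P=.0418*np.c_[np.cos(a),np.sin(a),0*a]
print(((np.diff(P,axis=0)@Rm)[:,:2]*1000).round(1).tolist())
E
python3 rows.py -148.4 30 12; python3 -c "
from h import *
s=telemetry.get_state();print(s['eef_pos'],s['finger_gap'],s['ft_force'])"
```

```text
[[14.5, -16.1], [4.5, -21.2], [-6.7, -20.6], [-16.1, -14.5], [-21.2, -4.5], [-20.6, 6.7], [-14.5, 16.1], [-4.5, 21.2], [6.7, 20.6], [16.1, 14.5], [21.2, 4.5], [20.6, -6.7]]
[ 0.56531785 -0.19291674  0.09034204] 0.04849186983140809 [ 0.3315508   0.03518302 -0.4668812 ]
```

Call:
carry_out:
  steps:
    - {"x":0.002,"y":0,"z":0.002,"roll":0,"fingers":-1}
    - {"x":0,"y":0,"z":0,"roll":0,"fingers":-1}
    - {"x":0,"y":0,"z":0,"roll":0,"fingers":-1}
    - {"x":0,"y":0,"z":0,"roll":0,"fingers":-1}
    - {"x":0,"y":0,"z":0,"roll":0,"fingers":-1}
    - {"x":0,"y":0,"z":0,"roll":0,"fingers":-1}
    - {"x":0,"y":0,"z":0,"roll":0,"fingers":-1}

```text
t: 6.9
eef_pos: [0.565, -0.1949, 0.0874]
tool_rot: [180.0, -0.0, -91.4]
ft_force: [0.3, 0.1, -0.3]
finger_gap: 0.0171
grip_force: 30.0
```

Call:
carry_out:
  steps:
    - {"x":0.0145,"y":-0.0161,"z":0,"roll":0,"fingers":-1}
    - {"x":0.0045,"y":-0.0212,"z":0,"roll":0,"fingers":-1}
    - {"x":-0.0067,"y":-0.0206,"z":0,"roll":0,"fingers":-1}

```text
t: 7.15
eef_pos: [0.6204, -0.2092, 0.0873]
tool_rot: [179.6, 0.1, -91.6]
ft_force: [-8.2, 9.8, 9.5]
finger_gap: 0.0169
grip_force: 30.0
```

Call:
carry_out:
  steps:
    - {"x":-0.0161,"y":-0.0145,"z":0,"roll":0,"fingers":-1}
    - {"x":-0.0212,"y":-0.0045,"z":0,"roll":0,"fingers":-1}
    - {"x":-0.0206,"y":0.0067,"z":0,"roll":0,"fingers":-1}
    - {"x":-0.0145,"y":0.0161,"z":0,"roll":0,"fingers":-1}
    - {"x":-0.0045,"y":0.0212,"z":0,"roll":0,"fingers":-1}
    - {"x":0.0067,"y":0.0206,"z":0,"roll":0,"fingers":-1}
    - {"x":0.0161,"y":0.0145,"z":0,"roll":0,"fingers":-1}
    - {"x":0.0212,"y":0.0045,"z":0,"roll":0,"fingers":-1}
    - {"x":0.0206,"y":-0.0067,"z":0,"roll":0,"fingers":-1}

```text
t: 7.9
eef_pos: [0.5637, -0.1934, 0.0875]
tool_rot: [-180.0, 0.1, -91.4]
ft_force: [6.7, 9.2, -5.0]
finger_gap: 0.0167
grip_force: 30.0
```

Call:
carry_out:
  steps:
    - {"x":0.0145,"y":-0.0161,"z":0,"roll":0,"fingers":-1}
    - {"x":0.0045,"y":-0.0212,"z":0,"roll":0,"fingers":-1}
    - {"x":-0.0067,"y":-0.0206,"z":0,"roll":0,"fingers":-1}
    - {"x":-0.0161,"y":-0.0145,"z":0,"roll":0,"fingers":-1}
    - {"x":0,"y":0,"z":0,"roll":0,"fingers":-1}

```text
t: 8.32
eef_pos: [0.6379, -0.1907, 0.0874]
tool_rot: [179.8, 0.0, -91.3]
ft_force: [-2.0, 2.9, 3.2]
finger_gap: 0.0167
grip_force: 30.0
```

Run:
```python
from h import *
im=viewer.read_camera('top'); im=im[85:235,145:350]; cv2.imwrite('pics/top2.png',cv2.resize(im,None,fx=3.9,fy=3.9,interpolation=cv2.INTER_CUBIC))
print({k:np.round(v,4) for k,v in telemetry.get_state().items()})
```

```text
{'t': np.float64(8.3667), 'qpos': array([ -2.8238,  32.869 ,  -3.3205,  -0.0575, -53.9299,   1.5348]), 'qvel': array([-0.884 , -0.6491, -1.2497, -0.1332,  1.8148,  0.4028]), 'joint_efforts': array([-1.09670e+00, -4.39226e+01,  1.67471e+01,  4.19870e+00,
        4.78000e-01, -2.66000e-02]), 'eef_pos': array([ 0.6376, -0.1912,  0.0874]), 'tool_rot': array([ 1.798819e+02,  4.960000e-02, -9.132300e+01]), 'ft_force': array([-1.2211,  2.161 ,  1.9913]), 'wrist_torque': array([ 0.8261,  0.4404, -0.0032]), 'grip_force': np.float64(30.0009), 'finger_gap': np.float64(0.0171)}
```

View pics/top2.png

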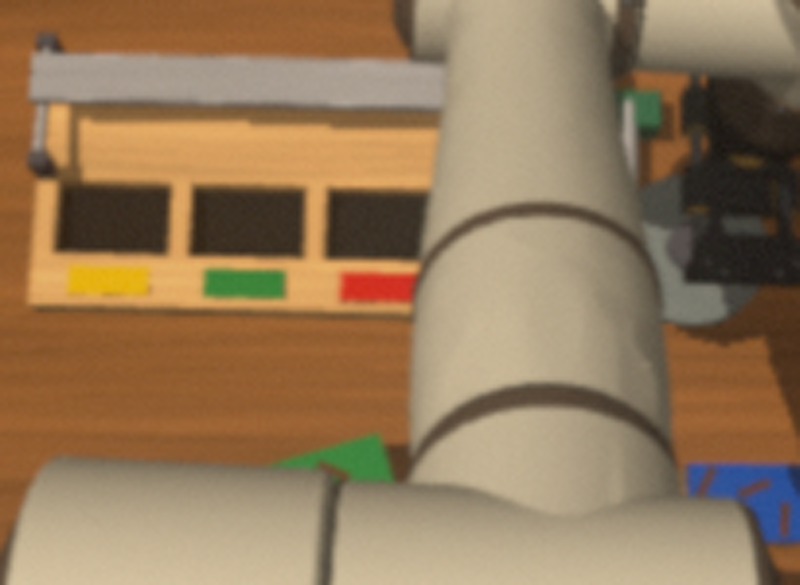

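The bar has come back about 31 mm. I'll continue in small steps until it meets its end.

```bash
python3 rows.py -25.2 15 12
```

```text
[[-10.5, -3.1], [-10.9, -0.3], [-10.6, 2.6], [-9.6, 5.2], [-7.9, 7.5], [-5.7, 9.3], [-3.1, 10.5], [-0.3, 10.9], [2.6, 10.6], [5.2, 9.6], [7.5, 7.9], [9.3, 5.7]]
```

Call:
carry_out:
  steps:
    - {"x":-0.0105,"y":-0.0031,"z":0,"roll":0,"fingers":-1}
    - {"x":-0.0109,"y":-0.0003,"z":0,"roll":0,"fingers":-1}
    - {"x":-0.0106,"y":0.0026,"z":0,"roll":0,"fingers":-1}
    - {"x":-0.0096,"y":0.0052,"z":0,"roll":0,"fingers":-1}
    - {"x":0,"y":0,"z":0,"roll":0,"fingers":-1}

```text
t: 8.78
eef_pos: [0.6335, -0.1503, 0.0871]
tool_rot: [180.0, 0.0, -91.4]
ft_force: [-0.1, 0.2, -0.4]
finger_gap: 0.0046
grip_force: 0.0
```

Call:
carry_out:
  steps:
    - {"x":-0.0079,"y":0.0075,"z":0,"roll":0,"fingers":-1}
    - {"x":-0.0057,"y":0.0093,"z":0,"roll":0,"fingers":-1}
    - {"x":0,"y":0,"z":0,"roll":0,"fingers":-1}

```text
t: 9.03
eef_pos: [0.6157, -0.1354, 0.0876]
tool_rot: [179.9, 0.1, -91.3]
ft_force: [-0.5, 0.9, -1.0]
finger_gap: 0.0007
grip_force: 0.0
```

The grip was lost, either at the end stop or because it slackened. Lifting to look.

Call:
carry_out:
  steps:
    - {"x":0,"y":0,"z":-0.035,"roll":0,"fingers":0.2}
    - {"x":0,"y":0,"z":-0.035,"roll":0,"fingers":1}
    - {"x":0,"y":0,"z":-0.035,"roll":0,"fingers":1}
    - {"x":0,"y":0,"z":-0.035,"roll":0,"fingers":1}
    - {"x":0,"y":0,"z":0,"roll":0,"fingers":1}
    - {"x":0,"y":0,"z":0,"roll":0,"fingers":1}

```text
t: 9.53
eef_pos: [0.6188, -0.1367, 0.2308]
tool_rot: [-179.6, 0.0, -91.4]
ft_force: [-0.9, 0.0, -0.8]
finger_gap: 0.0325
grip_force: 0.0
```

Run:
```python
from h import *
T=T_tool(); im=viewer.read_camera('wrist'); cv2.imwrite('pics/w2.png',im); M=cam2world('wrist',T); print(T[:3,3])
for n in ['hub','crank_grip','chip_blue']:
    print(n,[(np.round(W(M,r['xyz']),4).tolist(),round(r['p'],2)) for r in finder.mark_of('wrist',n)[:3]])
```

```text
[ 0.61882273 -0.13665539  0.23084693]
hub [([0.6004, -0.174, 0.0718], 0.69)]
crank_grip [([0.6467, -0.1761, 0.0943], 0.91)]
chip_blue [([0.5759, -0.0549, 0.0216], 0.92)]
```

View pics/w2.png

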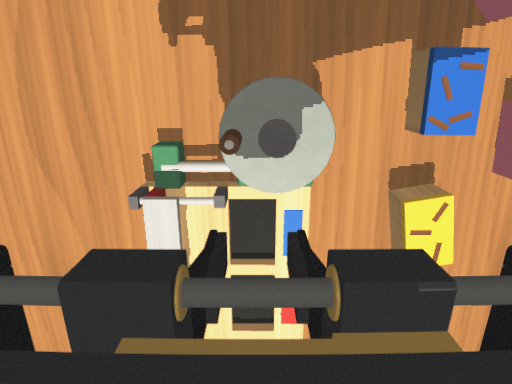

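Run:
```python
from h import *
M=cam2world('wrist'); im=cv2.imread('pics/w2.png')
print(im[225,135:260].sum(1).tolist())
print(onplane('wrist',M,[[144,225],[180,225]],.068).round(4),onplane('wrist',M,[[137,198],[221,198]],.056).round(4),onplane('wrist',M,[[232,200],[276,200],[232,250],[276,250]],.022).round(4))
print(onplane('wrist',M,[[228,144]],.1115).round(4))
```

```text
[453, 450, 443, 446, 450, 458, 461, 458, 462, 516, 694, 682, 688, 697, 684, 693, 692, 681, 682, 685, 690, 688, 686, 685, 682, 692, 693, 691, 695, 699, 698, 700, 696, 692, 692, 692, 691, 691, 689, 685, 691, 692, 677, 545, 292, 365, 442, 459, 442, 429, 444, 443, 615, 668, 662, 652, 650, 655, 659, 663, 650, 641, 640, 646, 646, 650, 649, 641, 627, 625, 636, 642, 647, 636, 623, 610, 618, 631, 626, 632, 636, 639, 644, 641, 650, 654, 647, 627, 620, 632, 642, 643, 640, 569, 356, 207, 173, 172, 174, 194, 186, 176, 177, 165, 179, 168, 178, 177, 173, 162, 169, 174, 167, 177, 174, 172, 174, 182, 184, 177, 186, 183, 173, 167, 196]
[[ 0.7333 -0.0894  0.068 ]
 [ 0.6961 -0.0885  0.068 ]] [[ 0.7413 -0.1149  0.056 ]
 [ 0.6538 -0.1127  0.056 ]] [[ 0.6454 -0.0988  0.022 ]
 [ 0.595  -0.0975  0.022 ]
 [ 0.6484 -0.0352  0.022 ]
 [ 0.5954 -0.0339  0.022 ]]
[[ 0.6388 -0.1772  0.1115]]
```

The crank is now at (228,144), angle about 0°. The bar (144–178, 225) is back at its far end: slide is about 0–5 mm, judged against the posts. Next I'll measure the pockets from two places.

Call:
carry_out:
  steps:
    - {"x":-0.0352,"y":0.0017,"z":-0.0036,"roll":0,"fingers":1}
    - {"x":-0.0352,"y":0.0017,"z":-0.0036,"roll":0,"fingers":1}
    - {"x":-0.0352,"y":0.0017,"z":-0.0036,"roll":0,"fingers":1}
    - {"x":-0.0352,"y":0.0017,"z":-0.0036,"roll":0,"fingers":1}
    - {"x":-0.0352,"y":0.0017,"z":-0.0036,"roll":0,"fingers":1}
    - {"x":-0.0352,"y":0.0017,"z":-0.0036,"roll":0,"fingers":1}
    - {"x":-0.0352,"y":0.0017,"z":-0.0036,"roll":0,"fingers":1}
    - {"x":-0.0352,"y":0.0017,"z":-0.0036,"roll":0,"fingers":1}
    - {"x":-0.0352,"y":0.0017,"z":-0.0036,"roll":0,"fingers":1}
    - {"x":-0.0352,"y":0.0017,"z":-0.0036,"roll":0,"fingers":1}
    - {"x":-0.0352,"y":0.0017,"z":-0.0036,"roll":0,"fingers":1}
    - {"x":0,"y":0,"z":0,"roll":0,"fingers":1}

```text
t: 10.73
eef_pos: [0.6079, 0.256, 0.2653]
tool_rot: [179.9, -0.0, -91.1]
ft_force: [-0.6, -1.0, -0.6]
finger_gap: 0.087
grip_force: 0.0
```

Call:
carry_out:
  steps:
    - {"x":0,"y":0,"z":0,"roll":0,"fingers":1}
    - {"x":0,"y":0,"z":0,"roll":0,"fingers":1}

```text
t: 10.9
eef_pos: [0.6079, 0.2501, 0.2656]
tool_rot: [179.9, -0.1, -91.4]
ft_force: [0.2, -0.5, -0.3]
finger_gap: 0.087
grip_force: 0.0
```

Run:
```python
from h import *
T=T_tool(); im=viewer.read_camera('wrist'); cv2.imwrite('pics/w3.png',im); np.save('w3.npy',T); print(T[:3,3],telemetry.get_state()['tool_rot'])
```

```text
[0.60794534 0.25009942 0.26559221] [ 1.79889039e+02 -8.50185066e-02 -9.14387679e+01]
```

Call:
carry_out:
  steps:
    - {"x":0.034,"y":0,"z":0,"roll":0,"fingers":1}
    - {"x":0.034,"y":0,"z":0,"roll":0,"fingers":1}
    - {"x":0.034,"y":0,"z":0,"roll":0,"fingers":1}
    - {"x":0.034,"y":0,"z":0,"roll":0,"fingers":1}
    - {"x":0.034,"y":0,"z":0,"roll":0,"fingers":1}
    - {"x":0,"y":0,"z":0,"roll":0,"fingers":1}
    - {"x":0,"y":0,"z":0,"roll":0,"fingers":1}
    - {"x":0,"y":0,"z":0,"roll":0,"fingers":1}

```text
t: 11.62
eef_pos: [0.6041, 0.0792, 0.2672]
tool_rot: [180.0, 0.0, -91.5]
ft_force: [-0.1, 1.2, -0.6]
finger_gap: 0.087
grip_force: 0.0
```

Run:
```python
from h import *
T=T_tool(); im=viewer.read_camera('wrist'); cv2.imwrite('pics/w4.png',im); np.save('w4.npy',T); print(T[:3,3])
a=cv2.imread('pics/w3.png'); cv2.imwrite('pics/w34.png',cv2.resize(np.hstack([a,im]),(800,300)))
```

```text
[0.60411181 0.07920892 0.26717576]
```

View pics/w34.png

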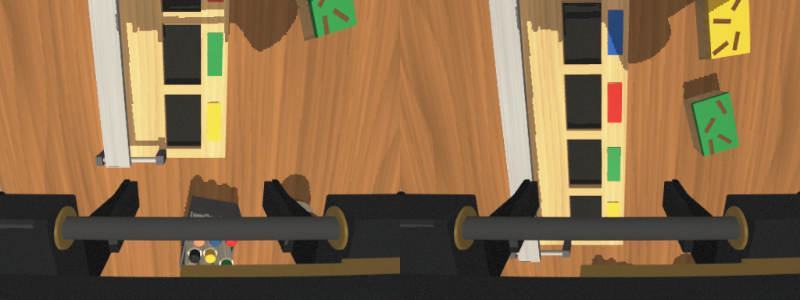

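Left (w3): yellow and green pockets, with chips at about (214,122) and (214,54) in the half-scale image. Right (w4): the red and green pockets are complete, and the green block is at (714,123). I'll extract the sub-pixel geometry.

```bash
cat > meas.py <<'E'
from h import *
HSV={'red':(0,8),'yellow':(24,34),'green':(45,80),'blue':(105,125)}
def comps(im,col,amin=150):
    h=cv2.cvtColor(im,cv2.COLOR_BGR2HSV); a,b=HSV[col]
    m=((h[...,0]>=a)&(h[...,0]<=b)&(h[...,1]>(150 if col!='yellow' else 185))&(h[...,2]>60)).astype(np.uint8)
    m=cv2.morphologyEx(m,cv2.MORPH_OPEN,np.ones((3,3)))
    m=cv2.morphologyEx(m,cv2.MORPH_CLOSE,np.ones((9,9)))
    cs=cv2.findContours(m,cv2.RETR_EXTERNAL,cv2.CHAIN_APPROX_NONE)[0]
    return [c for c in cs if cv2.contourArea(c)>amin]
def rect(c,M,z):
    P=onplane('wrist',M,c.reshape(-1,2),z)[:,:2]*1000
    (cx,cy),(w,h),a=cv2.minAreaRect(P.astype(np.float32))
    if w>h: w,h,a=h,w,a+90   # h long side; a: direction of short side wrt x
    a=(a+90)%180-90
    return np.round([cx,cy,w,h,a],2)
def pockets(im,M):
    g=im.astype(int).sum(2); m=(g<330).astype(np.uint8)
    m=cv2.morphologyEx(m,cv2.MORPH_OPEN,np.ones((5,5)))
    for c in cv2.findContours(m,cv2.RETR_EXTERNAL,cv2.CHAIN_APPROX_NONE)[0]:
        if cv2.contourArea(c)>1000 and c[:,0,1].max()<228: yield c
E
cat > t.py <<'E'
from meas import *
for f in('w3','w4'):
    im=cv2.imread(f'pics/{f}.png'); M=cam2world('wrist',np.load(f+'.npy'))
    for col in HSV:
        for c in comps(im,col):
            if c[:,0,1].max()<235 and c[:,0,1].min()>1:
                ch=cv2.contourArea(c)<1200
                print(f,col,'chip' if ch else 'blk',rect(c,M,.0235 if ch else .048),cv2.boundingRect(c))
    for c in pockets(im,M): print(f,'pocket',rect(c,M,.022),cv2.boundingRect(c))
E
python3 t.py
python3 - <<'E'
import cv2
im=cv2.imread('pics/w4.png'); g=im.astype(int).sum(2)
print(g[120,195:310].tolist()); print(g[85:180,232].tolist())
E
```

```text
w3 pocket [635.35 244.34  54.33  84.25  -1.41] (211, 121, 46, 69)
w3 pocket [633.27 145.39  55.05  81.4   -1.41] (207, 32, 50, 76)
w3 pocket [410.61  91.85  48.81  50.86 -73.9 ] (405, 0, 51, 45)
w3 pocket [498.87 108.43  67.48 130.6   89.43] (293, 0, 116, 66)
w4 red chip [581.85  45.51  20.66  59.52  -1.06] (266, 106, 18, 51)
w4 green blk [433.09  78.08  55.09  84.04  16.36] (375, 119, 57, 79)
w4 blue chip [579.51 -53.97  19.35  57.44  -1.05] (267, 14, 18, 56)
w4 pocket [630.26  43.79  54.68  83.47  -1.5 ] (211, 95, 47, 71)
w4 pocket [432.44  69.31  72.6  128.47  17.03] (362, 93, 71, 106)
w4 pocket [453.02 -55.32  19.62  83.11   7.95] (377, 0, 21, 77)
w4 pocket [515.9  -53.45  84.83  90.55  89.15] (292, 0, 84, 82)
w4 pocket [627.97 -55.93  57.42  84.79  -1.75] (206, 0, 53, 82)
[586, 567, 560, 575, 577, 582, 588, 596, 601, 594, 602, 607, 611, 607, 599, 528, 350, 186, 159, 143, 150, 145, 144, 125, 154, 152, 154, 152, 148, 144, 143, 138, 142, 136, 151, 149, 149, 142, 148, 152, 146, 148, 147, 147, 159, 145, 146, 149, 148, 150, 151, 155, 143, 141, 139, 148, 138, 143, 139, 147, 140, 148, 212, 547, 601, 605, 617, 622, 623, 622, 500, 386, 359, 366, 363, 360, 357, 360, 363, 368, 365, 367, 358, 367, 360, 364, 354, 360, 364, 568, 603, 578, 564, 565, 583, 557, 433, 406, 402, 409, 401, 399, 389, 368, 352, 356, 375, 379, 383, 390, 384, 397, 408, 399, 391]
[593, 591, 593, 596, 596, 596, 589, 596, 594, 592, 337, 154, 147, 139, 143, 163, 145, 145, 156, 145, 144, 147, 159, 136, 146, 145, 158, 138, 142, 142, 140, 145, 148, 151, 136, 142, 155, 150, 139, 142, 142, 150, 166, 141, 145, 154, 147, 147, 146, 146, 144, 143, 151, 145, 145, 137, 150, 138, 142, 150, 134, 163, 151, 148, 153, 145, 156, 144, 148, 134, 161, 142, 147, 147, 102, 97, 111, 97, 107, 182, 291, 328, 499, 595, 597, 596, 599, 599, 596, 600, 597, 600, 573, 363, 152]
```

Bed fit from the wrist camera: centre (631.6, 94.1) mm, yaw −1.45°. Pocket centres are yellow (635.4,244.0), green (632.9,144.0) and blue (627.8,−55.9). Next I'm going over the green block for a closer look.

Call:
carry_out:
  steps:
    - {"x":0.0011,"y":0.0342,"z":0,"roll":0,"fingers":1}
    - {"x":0.0011,"y":0.0342,"z":0,"roll":0,"fingers":1}
    - {"x":0.0011,"y":0.0342,"z":0,"roll":0,"fingers":1}
    - {"x":0.0011,"y":0.0342,"z":0,"roll":0,"fingers":1}
    - {"x":0.0011,"y":0.0342,"z":0,"roll":0,"fingers":1}
    - {"x":0,"y":0,"z":0,"roll":-5.9,"fingers":1}
    - {"x":0,"y":0,"z":0,"roll":-5.9,"fingers":1}
    - {"x":0,"y":0,"z":0,"roll":-6,"fingers":1}
    - {"x":0,"y":0,"z":0,"roll":0,"fingers":1}
    - {"x":0,"y":0,"z":0,"roll":0,"fingers":1}
    - {"x":0,"y":0,"z":0,"roll":0,"fingers":1}

```text
t: 12.58
eef_pos: [0.4332, 0.0796, 0.267]
tool_rot: [180.0, 0.0, -73.7]
ft_force: [-0.6, -0.2, -0.0]
finger_gap: 0.0869
grip_force: 0.0
```

```bash
cat > look.py <<'E'
from meas import *
import sys
name=sys.argv[1]; s=telemetry.get_state(); T=T_tool(); im=viewer.read_camera('wrist'); cv2.imwrite(f'pics/{name}.png',im); np.save(name+'.npy',T)
M=cam2world('wrist',T); print(np.round(s['eef_pos'],4),np.round(s['tool_rot'],2),round(s['t'],2))
for col in sys.argv[2:]:
    for c in comps(im,col):
        if cv2.contourArea(c)>1500:
            r=rect(c,M,.048); d=np.r_[r[:2]/1000-T[:2,3],0]@T[:3,:3]
            print(col,r,cv2.boundingRect(c),'tool d mm',(d*1000).round(1), 'yaw_y_tool',round(np.degrees(np.arctan2(-T[1,1],-T[0,1])),2))
E
python3 look.py g1 green
```

```text
[0.4332 0.0796 0.267 ] [179.98   0.   -73.69] 12.58
```

Run:
```python
from meas import *
im=cv2.imread('pics/g1.png'); h=cv2.cvtColor(im,cv2.COLOR_BGR2HSV)
for v in range(120,250,15): print(v,[tuple(int(k) for k in h[v,u]) for u in range(200,340,20)])
```

```text
120 [(14, 152, 186), (14, 153, 200), (15, 145, 102), (15, 149, 106), (14, 148, 107), (14, 152, 183), (13, 150, 201)]
135 [(14, 153, 204), (14, 153, 203), (65, 151, 186), (65, 149, 186), (65, 152, 184), (14, 152, 186), (13, 151, 197)]
150 [(14, 151, 194), (13, 154, 200), (66, 151, 187), (65, 148, 188), (66, 157, 184), (13, 152, 175), (14, 157, 202)]
165 [(14, 157, 195), (14, 152, 195), (63, 136, 180), (65, 147, 186), (65, 149, 185), (14, 151, 188), (13, 152, 191)]
180 [(14, 154, 189), (14, 153, 183), (65, 146, 191), (11, 144, 145), (66, 147, 185), (13, 153, 192), (14, 155, 199)]
195 [(14, 153, 197), (14, 151, 182), (65, 145, 194), (65, 148, 190), (59, 120, 177), (14, 155, 192), (13, 153, 193)]
210 [(14, 153, 210), (14, 151, 186), (14, 151, 167), (13, 152, 186), (14, 153, 185), (14, 155, 199), (14, 155, 188)]
225 [(14, 153, 210), (14, 155, 188), (14, 151, 172), (14, 152, 178), (13, 152, 179), (14, 156, 208), (14, 154, 191)]
240 [(14, 151, 183), (14, 155, 193), (14, 156, 185), (14, 159, 186), (14, 150, 184), (14, 154, 192), (13, 150, 195)]
```

```bash
sed -i "s/(150 if col!='yellow' else 185)/(100 if col!='yellow' else 170)/" meas.py
python3 - <<'E'
from meas import *
im=cv2.imread('pics/g1.png'); M=cam2world('wrist',np.load('g1.npy'))
for c in comps(im,'green',1500): print(rect(c,M,.048),rect(c,M,.04),cv2.boundingRect(c))
E
python3 t.py
```

```text
[432.33  78.83  54.37  84.07  16.8 ] [431.83  80.51  55.53  85.86  16.8 ] (233, 127, 49, 72)
w3 yellow chip [586.74 245.23  20.67  58.    -1.39] (265, 132, 18, 48)
w3 green chip [584.   145.68  20.49  58.34  -0.96] (266, 42, 19, 55)
w3 pocket [635.2  244.35  54.33  84.24  -1.41] (211, 121, 46, 69)
w3 pocket [633.13 145.41  55.05  81.4   -1.41] (207, 32, 50, 76)
w3 pocket [410.44  91.86  48.81  50.88 -73.9 ] (405, 0, 51, 45)
w3 pocket [498.71 108.45  67.49 130.61  89.44] (293, 0, 116, 66)
w4 red chip [581.71  45.53  20.66  59.52  -1.06] (266, 106, 18, 51)
w4 green chip [584.65 145.44  21.    59.02  -1.08] (265, 188, 17, 44)
w4 green blk [433.49  78.68  56.89  86.22  16.63] (373, 118, 60, 82)
w4 blue chip [579.62 -54.46  21.05  58.43  -1.11] (266, 13, 20, 57)
w4 pocket [630.12  43.8   54.68  83.46  -1.5 ] (211, 95, 47, 71)
w4 pocket [432.3   69.33  72.61 128.47  17.02] (362, 93, 71, 106)
w4 pocket [452.86 -55.3   19.63  83.12   7.95] (377, 0, 21, 77)
w4 pocket [515.75 -53.44  84.84  90.56  89.15] (292, 0, 84, 82)
w4 pocket [627.83 -55.91  57.42  84.8   -1.75] (206, 0, 53, 82)
```

Call:
carry_out:
  steps:
    - {"x":0.0005,"y":0.001,"z":0.039,"roll":-0.5,"fingers":1}
    - {"x":0,"y":0,"z":0.039,"roll":0,"fingers":1}
    - {"x":0,"y":0,"z":0.039,"roll":0,"fingers":1}
    - {"x":0,"y":0,"z":0.039,"roll":0,"fingers":1}
    - {"x":0,"y":0,"z":0.039,"roll":0,"fingers":1}
    - {"x":0,"y":0,"z":0.03,"roll":0,"fingers":1}
    - {"x":0,"y":0,"z":0.012,"roll":0,"fingers":1}
    - {"x":0,"y":0,"z":0,"roll":0,"fingers":1}

```text
t: 13.3
eef_pos: [0.4304, 0.0772, 0.0271]
tool_rot: [179.5, -0.1, -73.2]
ft_force: [0.9, 0.3, 0.2]
finger_gap: 0.0866
grip_force: 0.0
```

Call:
carry_out:
  steps:
    - {"x":0,"y":0,"z":0,"roll":0,"fingers":-1}
    - {"x":0,"y":0,"z":0,"roll":0,"fingers":-1}
    - {"x":0,"y":0,"z":0,"roll":0,"fingers":-1}
    - {"x":0,"y":0,"z":0,"roll":0,"fingers":-1}
    - {"x":0,"y":0,"z":0,"roll":0,"fingers":-1}
    - {"x":0,"y":0,"z":0,"roll":0,"fingers":-1}
    - {"x":0,"y":0,"z":0,"roll":0,"fingers":-1}
    - {"x":0,"y":0,"z":0,"roll":0,"fingers":-1}

```text
t: 13.97
eef_pos: [0.4327, 0.0786, 0.0309]
tool_rot: [-179.9, 0.0, -73.1]
ft_force: [-1.5, 0.7, 5.6]
finger_gap: 0.0535
grip_force: 30.0
```

Grasped. I'll open and look once to calibrate the camera against a block centred on the tool, then re-grasp.

Call:
carry_out:
  steps:
    - {"x":0,"y":0,"z":0,"roll":0,"fingers":1}
    - {"x":0,"y":0,"z":0,"roll":0,"fingers":1}
    - {"x":0,"y":0,"z":0,"roll":0,"fingers":1}
    - {"x":0,"y":0,"z":-0.039,"roll":0,"fingers":1}
    - {"x":0,"y":0,"z":-0.039,"roll":0,"fingers":1}
    - {"x":0,"y":0,"z":-0.039,"roll":0,"fingers":1}
    - {"x":0,"y":0,"z":-0.039,"roll":0,"fingers":1}
    - {"x":0,"y":0,"z":-0.039,"roll":0,"fingers":1}
    - {"x":0,"y":0,"z":-0.03,"roll":0,"fingers":1}
    - {"x":0,"y":0,"z":-0.012,"roll":0,"fingers":1}
    - {"x":0,"y":0,"z":0,"roll":0,"fingers":1}
    - {"x":0,"y":0,"z":0,"roll":0,"fingers":1}

```text
t: 14.97
eef_pos: [0.432, 0.0784, 0.2669]
tool_rot: [-180.0, 0.0, -73.1]
ft_force: [-0.5, -0.1, -1.0]
finger_gap: 0.087
grip_force: 0.0
```

```bash
python3 look.py g2 green
```

```text
[0.432  0.0784 0.2669] [-1.7999e+02  5.0000e-02 -7.3120e+01] 14.97
green [432.3   78.82  54.45  84.88  16.9 ] (233, 127, 48, 73) tool d mm [-0.3 -0.4  0. ] yaw_y_tool 16.88
```

The camera and the tool agree to within 0.5 mm. Re-grasping, lifting, and turning to the bed's yaw.

Call:
carry_out:
  steps:
    - {"x":-0.0003,"y":-0.0004,"z":0.039,"roll":0,"fingers":1}
    - {"x":0,"y":0,"z":0.039,"roll":0,"fingers":1}
    - {"x":0,"y":0,"z":0.039,"roll":0,"fingers":1}
    - {"x":0,"y":0,"z":0.039,"roll":0,"fingers":1}
    - {"x":0,"y":0,"z":0.039,"roll":0,"fingers":1}
    - {"x":0,"y":0,"z":0.03,"roll":0,"fingers":1}
    - {"x":0,"y":0,"z":0.012,"roll":0,"fingers":1}
    - {"x":0,"y":0,"z":0,"roll":0,"fingers":1}
    - {"x":0,"y":0,"z":0,"roll":0,"fingers":1}
    - {"x":0,"y":0,"z":0,"roll":0,"fingers":-1}
    - {"x":0,"y":0,"z":0,"roll":0,"fingers":-1}
    - {"x":0,"y":0,"z":0,"roll":0,"fingers":-1}

```text
t: 16.02
eef_pos: [0.4333, 0.0792, 0.0312]
tool_rot: [-179.8, 0.0, -73.1]
ft_force: [0.3, 0.4, 0.9]
finger_gap: 0.0742
grip_force: 0.0
```

Call:
carry_out:
  steps:
    - {"x":0,"y":0,"z":0,"roll":0,"fingers":-1}
    - {"x":0,"y":0,"z":0,"roll":0,"fingers":-1}
    - {"x":0,"y":0,"z":0,"roll":0,"fingers":-1}
    - {"x":0,"y":0,"z":0,"roll":0,"fingers":-1}
    - {"x":0,"y":0,"z":-0.02,"roll":0,"fingers":-1}
    - {"x":0,"y":0,"z":-0.03,"roll":0,"fingers":-1}
    - {"x":0,"y":0,"z":-0.02,"roll":0,"fingers":-1}
    - {"x":0,"y":0,"z":0,"roll":6.1,"fingers":-1}
    - {"x":0,"y":0,"z":0,"roll":6.1,"fingers":-1}
    - {"x":0,"y":0,"z":0,"roll":6.1,"fingers":-1}
    - {"x":0,"y":0,"z":0,"roll":0,"fingers":-1}
    - {"x":0,"y":0,"z":0,"roll":0,"fingers":-1}

```text
t: 17.02
eef_pos: [0.4323, 0.0786, 0.0999]
tool_rot: [180.0, -0.0, -91.3]
ft_force: [-0.4, -0.2, -2.2]
finger_gap: 0.054
grip_force: 30.0
```

```bash
cat > go.py <<'E'
from h import *
import sys
# go.py X Y(mm) [yaw]: shift in tool axes (mm) from the present pose
s=telemetry.get_state(); T=T_tool(); d=np.r_[float(sys.argv[1])/1000-T[0,3],float(sys.argv[2])/1000-T[1,3],0]@T[:3,:3]
print(np.round(s['eef_pos'],4),np.round(s['tool_rot'],2),'gap',round(s['finger_gap'],4),'F',np.round(s['ft_force'],1),'d',(d[:2]*1000).round(1))
E
python3 go.py 632.8 144.2
```

```text
[0.4323 0.0786 0.0999] [ 1.7996e+02 -1.0000e-02 -9.1260e+01] gap 0.054 F [-0.4 -0.2 -2.2] d [ -70. -199.]
```

Call:
carry_out:
  steps:
    - {"x":-0.0117,"y":-0.0332,"z":0,"roll":0.15,"fingers":-1}
    - {"x":-0.0117,"y":-0.0332,"z":0,"roll":0,"fingers":-1}
    - {"x":-0.0117,"y":-0.0332,"z":0,"roll":0,"fingers":-1}
    - {"x":-0.0117,"y":-0.0332,"z":0,"roll":0,"fingers":-1}
    - {"x":-0.0117,"y":-0.0332,"z":0,"roll":0,"fingers":-1}
    - {"x":-0.0117,"y":-0.0332,"z":0,"roll":0,"fingers":-1}
    - {"x":0,"y":0,"z":0.03,"roll":0,"fingers":-1}
    - {"x":0,"y":0,"z":0,"roll":0,"fingers":-1}
    - {"x":0,"y":0,"z":0,"roll":0,"fingers":-1}
    - {"x":0,"y":0,"z":0,"roll":0,"fingers":-1}

```text
t: 17.85
eef_pos: [0.6334, 0.1434, 0.0701]
tool_rot: [180.0, -0.1, -91.5]
ft_force: [-0.6, 0.7, -1.1]
finger_gap: 0.0535
grip_force: 30.0
```

```bash
python3 go.py 632.8 144.2;python3 go.py 632.8 144.2
```

```text
[0.6334 0.1434 0.0701] [ 1.7997e+02 -5.0000e-02 -9.1460e+01] gap 0.0535 F [-0.6  0.7 -1.1] d [-0.8  0.6]
[0.6334 0.1434 0.0701] [ 1.7997e+02 -5.0000e-02 -9.1460e+01] gap 0.0535 F [-0.6  0.7 -1.1] d [-0.8  0.6]
```

Call:
carry_out:
  steps:
    - {"x":-0.0006,"y":0.0005,"z":0.006,"roll":0,"fingers":-1}
    - {"x":0,"y":0,"z":0.006,"roll":0,"fingers":-1}
    - {"x":0,"y":0,"z":0.004,"roll":0,"fingers":-1}
    - {"x":0,"y":0,"z":0.002,"roll":0,"fingers":-1}
    - {"x":0,"y":0,"z":0.002,"roll":0,"fingers":-1}
    - {"x":0,"y":0,"z":0.002,"roll":0,"fingers":-1}
    - {"x":0,"y":0,"z":0,"roll":0,"fingers":-1}

```text
t: 18.43
eef_pos: [0.633, 0.1442, 0.0478]
tool_rot: [180.0, -0.0, -91.6]
ft_force: [-0.2, -0.6, -1.8]
finger_gap: 0.0537
grip_force: 30.0
```

No contact force at 5 mm below the rim, so it is going in. Continuing to the floor.

Call:
carry_out:
  steps:
    - {"x":0,"y":0,"z":0.003,"roll":0,"fingers":-1}
    - {"x":0,"y":0,"z":0.003,"roll":0,"fingers":-1}
    - {"x":0,"y":0,"z":0.002,"roll":0,"fingers":-1}
    - {"x":0,"y":0,"z":0.002,"roll":0,"fingers":-1}
    - {"x":0,"y":0,"z":0,"roll":0,"fingers":-1}

```text
t: 18.85
eef_pos: [0.6329, 0.1441, 0.0375]
tool_rot: [179.9, -0.0, -91.6]
ft_force: [-0.5, -0.9, -1.1]
finger_gap: 0.0533
grip_force: 30.0
```

Nearly down. One more millimetre, then release, rise, and look at the result and the yellow block.

Call:
carry_out:
  steps:
    - {"x":0,"y":0,"z":0.001,"roll":0,"fingers":-1}
    - {"x":0,"y":0,"z":0,"roll":0,"fingers":-1}
    - {"x":0,"y":0,"z":0,"roll":0,"fingers":1}
    - {"x":0,"y":0,"z":0,"roll":0,"fingers":1}
    - {"x":0,"y":0,"z":0,"roll":0,"fingers":1}
    - {"x":0,"y":0,"z":-0.02,"roll":0,"fingers":1}
    - {"x":0,"y":0,"z":-0.039,"roll":0,"fingers":1}
    - {"x":0,"y":0,"z":-0.039,"roll":0,"fingers":1}
    - {"x":0,"y":0,"z":-0.039,"roll":0,"fingers":1}
    - {"x":0,"y":0,"z":-0.039,"roll":0,"fingers":1}
    - {"x":0,"y":0,"z":-0.039,"roll":0,"fingers":1}
    - {"x":0,"y":0,"z":-0.02,"roll":0,"fingers":1}

```text
t: 19.85
eef_pos: [0.6348, 0.1444, 0.2791]
tool_rot: [-179.5, 0.2, -91.5]
ft_force: [0.4, -0.2, 0.5]
finger_gap: 0.0868
grip_force: 0.0
```

Call:
carry_out:
  steps:
    - {"x":0,"y":0,"z":0,"roll":0,"fingers":1}
    - {"x":0,"y":0,"z":0,"roll":0,"fingers":1}

```text
t: 20.02
eef_pos: [0.6335, 0.1446, 0.2743]
tool_rot: [-179.8, 0.1, -91.6]
ft_force: [-0.0, 0.4, -1.1]
finger_gap: 0.0873
grip_force: 0.0
```

```bash
python3 look.py p1 green yellow
python3 - <<'E'
from meas import *
im=cv2.imread('pics/p1.png'); M=cam2world('wrist',np.load('p1.npy'))
for c in comps(im,'green',1500): print('z=.054',rect(c,M,.054))
E
python3 go.py 427 -59
```

```text
[0.6335 0.1446 0.2743] [-1.7979e+02  1.3000e-01 -9.1550e+01] 20.02
green [618.88 145.36  82.78  85.18  -1.51] (235, 126, 72, 72) tool d mm [-0.4 14.6 -0.1] yaw_y_tool -1.55
z=.054 [619.06 144.04  81.47  83.84  -1.51]
[0.6327 0.1443 0.2721] [ 1.7999e+02  4.0000e-02 -9.1560e+01] gap 0.0868 F [ 0.1 -0.5 -0.9] d [208.9 200.1]
```

View pics/p1.png

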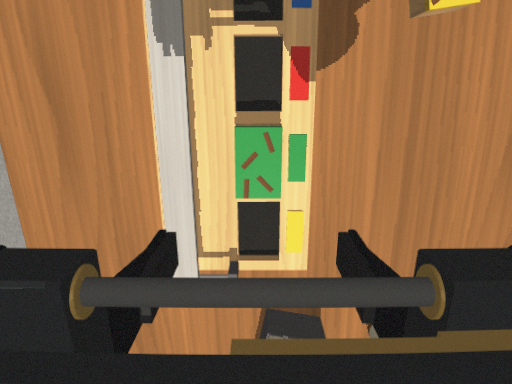

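Green is seated flat at (258,162), beside its chip. Next is yellow.

Call:
carry_out:
  steps:
    - {"x":0.0261,"y":0.025,"z":0,"roll":0,"fingers":1}
    - {"x":0.0261,"y":0.025,"z":0,"roll":0,"fingers":1}
    - {"x":0.0261,"y":0.025,"z":0,"roll":0,"fingers":1}
    - {"x":0.0261,"y":0.025,"z":0,"roll":0,"fingers":1}
    - {"x":0.0261,"y":0.025,"z":0,"roll":0,"fingers":1}
    - {"x":0.0261,"y":0.025,"z":0,"roll":0,"fingers":1}
    - {"x":0.0261,"y":0.025,"z":0,"roll":0,"fingers":1}
    - {"x":0.0261,"y":0.025,"z":0.006,"roll":0,"fingers":1}
    - {"x":0,"y":0,"z":0,"roll":0,"fingers":1}
    - {"x":0,"y":0,"z":0,"roll":0,"fingers":1}
    - {"x":0,"y":0,"z":0,"roll":0,"fingers":1}

```text
t: 20.98
eef_pos: [0.4274, -0.0591, 0.2654]
tool_rot: [179.9, -0.0, -91.6]
ft_force: [-0.5, 0.0, -0.2]
finger_gap: 0.0868
grip_force: 0.0
```

```bash
python3 look.py y1 yellow blue
```

```text
[ 0.4274 -0.0591  0.2654] [ 1.7993e+02 -2.0000e-02 -9.1570e+01] 20.98
yellow [428.46 -60.48  53.98  84.2    8.67] (226, 124, 59, 76) tool d mm [ 1.3 -1.1 -0. ] yaw_y_tool -1.57
blue [ 421.24 -200.59   53.33   57.64   -1.52] (233, 0, 53, 61) tool d mm [1.416e+02 2.300e+00 1.000e-01] yaw_y_tool -1.57
```

Call:
carry_out:
  steps:
    - {"x":0.0013,"y":-0.0011,"z":0.01,"roll":-5.1,"fingers":1}
    - {"x":0,"y":0,"z":0.03,"roll":-5.1,"fingers":1}
    - {"x":0,"y":0,"z":0.039,"roll":0,"fingers":1}
    - {"x":0,"y":0,"z":0.039,"roll":0,"fingers":1}
    - {"x":0,"y":0,"z":0.039,"roll":0,"fingers":1}
    - {"x":0,"y":0,"z":0.039,"roll":0,"fingers":1}
    - {"x":0,"y":0,"z":0.03,"roll":0,"fingers":1}
    - {"x":0,"y":0,"z":0.009,"roll":0,"fingers":1}
    - {"x":0,"y":0,"z":0,"roll":0,"fingers":1}
    - {"x":0,"y":0,"z":0,"roll":0,"fingers":1}
    - {"x":0,"y":0,"z":0,"roll":0,"fingers":-1}
    - {"x":0,"y":0,"z":0,"roll":0,"fingers":-1}

```text
t: 22.03
eef_pos: [0.43, -0.0599, 0.0322]
tool_rot: [-179.8, 0.0, -81.3]
ft_force: [-0.5, -0.7, 0.0]
finger_gap: 0.08
grip_force: 0.0
```

Call:
carry_out:
  steps:
    - {"x":0,"y":0,"z":0,"roll":0,"fingers":-1}
    - {"x":0,"y":0,"z":0,"roll":0,"fingers":-1}
    - {"x":0,"y":0,"z":0,"roll":0,"fingers":-1}
    - {"x":0,"y":0,"z":0,"roll":0,"fingers":-1}
    - {"x":0,"y":0,"z":0,"roll":0,"fingers":-1}
    - {"x":0,"y":0,"z":0,"roll":0,"fingers":-1}

```text
t: 22.53
eef_pos: [0.4287, -0.0604, 0.0315]
tool_rot: [-180.0, -0.0, -81.3]
ft_force: [-1.8, 0.1, 5.0]
finger_gap: 0.054
grip_force: 30.0
```

Call:
carry_out:
  steps:
    - {"x":0,"y":0,"z":-0.02,"roll":0,"fingers":-1}
    - {"x":0,"y":0,"z":-0.03,"roll":0,"fingers":-1}
    - {"x":0,"y":0,"z":-0.03,"roll":0,"fingers":-1}
    - {"x":0,"y":0,"z":-0.03,"roll":5.1,"fingers":-1}
    - {"x":0,"y":0,"z":0,"roll":5,"fingers":-1}
    - {"x":0,"y":0,"z":0,"roll":0,"fingers":-1}
    - {"x":0,"y":0,"z":0,"roll":0,"fingers":-1}
    - {"x":0,"y":0,"z":0,"roll":0,"fingers":-1}

```text
t: 23.2
eef_pos: [0.4274, -0.0605, 0.1399]
tool_rot: [179.8, -0.0, -91.4]
ft_force: [0.6, -0.2, -2.5]
finger_gap: 0.0536
grip_force: 30.0
```

```bash
python3 go.py 635.1 244.2
```

```text
[ 0.4274 -0.0605  0.1399] [ 1.7982e+02 -2.0000e-02 -9.1370e+01] gap 0.0536 F [ 0.6 -0.2 -2.5] d [-309.6 -200.3]
```

Call:
carry_out:
  steps:
    - {"x":-0.031,"y":-0.02,"z":0,"roll":0.05,"fingers":-1}
    - {"x":-0.031,"y":-0.02,"z":0,"roll":0,"fingers":-1}
    - {"x":-0.031,"y":-0.02,"z":0,"roll":0,"fingers":-1}
    - {"x":-0.031,"y":-0.02,"z":0,"roll":0,"fingers":-1}
    - {"x":-0.031,"y":-0.02,"z":0,"roll":0,"fingers":-1}
    - {"x":-0.031,"y":-0.02,"z":0,"roll":0,"fingers":-1}
    - {"x":-0.031,"y":-0.02,"z":0,"roll":0,"fingers":-1}
    - {"x":-0.031,"y":-0.02,"z":0,"roll":0,"fingers":-1}
    - {"x":-0.031,"y":-0.02,"z":0,"roll":0,"fingers":-1}
    - {"x":-0.031,"y":-0.02,"z":0,"roll":0,"fingers":-1}
    - {"x":0,"y":0,"z":0.035,"roll":0,"fingers":-1}
    - {"x":0,"y":0,"z":0.03,"roll":0,"fingers":-1}

```text
t: 24.2
eef_pos: [0.6383, 0.246, 0.0746]
tool_rot: [-179.9, -0.0, -91.3]
ft_force: [1.6, -10.8, 8.5]
finger_gap: 0.0537
grip_force: 30.0
```

Call:
carry_out:
  steps:
    - {"x":0,"y":0,"z":0,"roll":0,"fingers":-1}
    - {"x":0,"y":0,"z":0,"roll":0,"fingers":-1}
    - {"x":0,"y":0,"z":0,"roll":0,"fingers":-1}
    - {"x":0,"y":0,"z":0,"roll":0,"fingers":-1}

```text
t: 24.53
eef_pos: [0.6374, 0.2446, 0.0773]
tool_rot: [-179.9, 0.0, -91.5]
ft_force: [0.2, -0.0, -1.4]
finger_gap: 0.0539
grip_force: 30.0
```

```bash
python3 go.py 635.1 244.2; python3 -c "
from h import *
for _ in range(3): viewer.read_camera('wrist');s=telemetry.get_state();print(s['eef_pos'],s['tool_rot'])"
```

```text
[0.6374 0.2446 0.0773] [-1.799e+02  5.000e-02 -9.146e+01] gap 0.0539 F [ 0.2 -0.  -1.4] d [0.5 2.3]
[0.63741442 0.24466835 0.07766566] [-1.79871387e+02  7.66798166e-02 -9.14760769e+01]
[0.63731193 0.24467934 0.07774469] [-1.79871060e+02  8.51450561e-02 -9.14801717e+01]
[0.63719697 0.24461427 0.07769971] [-1.79880995e+02  8.29831401e-02 -9.14897263e+01]
```

Call:
carry_out:
  steps:
    - {"x":0.0004,"y":0.0022,"z":0.008,"roll":0,"fingers":-1}
    - {"x":0,"y":0,"z":0.008,"roll":0,"fingers":-1}
    - {"x":0,"y":0,"z":0.004,"roll":0,"fingers":-1}
    - {"x":0,"y":0,"z":0,"roll":0,"fingers":-1}
    - {"x":0,"y":0,"z":0,"roll":0,"fingers":-1}
    - {"x":0,"y":0,"z":0.002,"roll":0,"fingers":-1}
    - {"x":0,"y":0,"z":0.002,"roll":0,"fingers":-1}
    - {"x":0,"y":0,"z":0.002,"roll":0,"fingers":-1}
    - {"x":0,"y":0,"z":0.002,"roll":0,"fingers":-1}
    - {"x":0,"y":0,"z":0,"roll":0,"fingers":-1}

```text
t: 25.52
eef_pos: [0.6345, 0.2442, 0.0497]
tool_rot: [-180.0, -0.0, -91.5]
ft_force: [-2.6, -0.2, 4.8]
finger_gap: 0.0534
grip_force: 30.0
```

```bash
python3 go.py 635.1 244.2
```

```text
[0.6345 0.2442 0.0497] [-1.7998e+02 -2.0000e-02 -9.1470e+01] gap 0.0534 F [-2.6 -0.2  4.8] d [-0.  -0.6]
```

Call:
carry_out:
  steps:
    - {"x":0,"y":0,"z":0.002,"roll":0,"fingers":-1}
    - {"x":0,"y":0,"z":0.002,"roll":0,"fingers":-1}
    - {"x":0,"y":0,"z":0,"roll":0,"fingers":-1}

```text
t: 25.77
eef_pos: [0.6347, 0.2459, 0.048]
tool_rot: [-179.9, 0.1, -91.4]
ft_force: [-5.7, 3.6, 12.4]
finger_gap: 0.054
grip_force: 30.0
```

```bash
python3 go.py 635.1 244.2; python3 -c "
from h import *
print(telemetry.get_state()['wrist_torque'])"
```

```text
[0.6347 0.2459 0.048 ] [-1.7987e+02  1.2000e-01 -9.1450e+01] gap 0.054 F [-5.7  3.6 12.4] d [ 1.7 -0.5]
[ 0.85896084  2.05462161 -0.21369223]
```

Call:
carry_out:
  steps:
    - {"x":0,"y":0,"z":-0.012,"roll":0,"fingers":-1}
    - {"x":0,"y":0,"z":0,"roll":0,"fingers":-1}
    - {"x":0,"y":0,"z":0,"roll":0,"fingers":-1}
    - {"x":0,"y":0,"z":0,"roll":0,"fingers":-1}

```text
t: 26.1
eef_pos: [0.6345, 0.2437, 0.0558]
tool_rot: [180.0, -0.0, -91.5]
ft_force: [0.1, 0.2, -0.9]
finger_gap: 0.0543
grip_force: 30.0
```

```bash
python3 go.py 635.1 244.2
python3 - <<'E'
from h import *
print(telemetry.get_state()['wrist_torque'])
M=cam2world('side'); im=viewer.read_camera('side'); p=viewer.camera_params('side')
V=np.array(p['view']); q=V@np.r_[.635,.244,.06,1]; u=p['cx']+p['fx']*q[0]/-q[2]; v=p['cy']-p['fy']*q[1]/-q[2]; print(u,v)
u,v=int(u),int(v); im=im[v-50:v+50,u-60:u+60]; cv2.imwrite('pics/s1.png',cv2.resize(im,None,fx=6,fy=6,interpolation=cv2.INTER_CUBIC))
E
```

```text
[0.6345 0.2437 0.0558] [180.    -0.   -91.52] gap 0.0543 F [ 0.1  0.2 -0.9] d [-0.5 -0.6]
[ 0.14063715 -0.42356672  0.04096612]
283.19896779558144 127.1220982608078
```

View pics/s1.png

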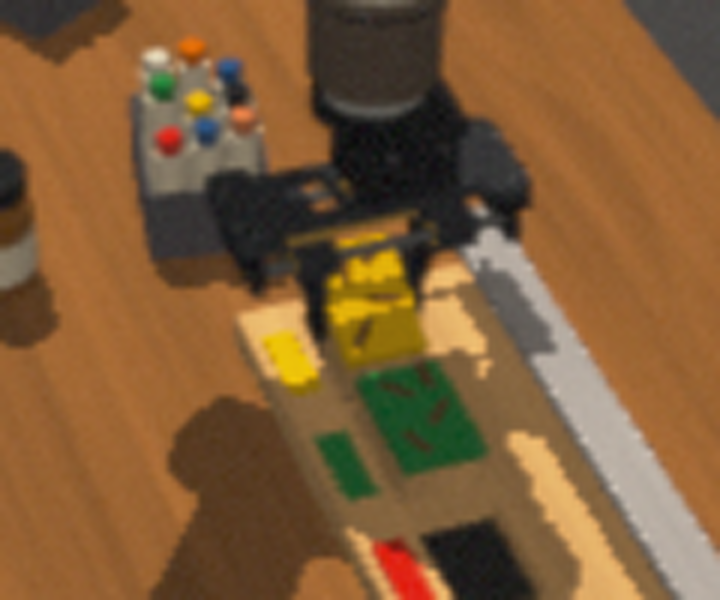

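The block is in hand, seen at about (375,310) in the crop. I'll check its −y end in the wrist camera for slip.

```bash
python3 look.py y2 >/dev/null
python3 - <<'E'
from meas import *
im=cv2.imread('pics/y2.png'); T=np.load('y2.npy'); M=cam2world('wrist',T); print(T[:3,3])
h=cv2.cvtColor(im,cv2.COLOR_BGR2HSV)
m=((abs(h[...,0].astype(int)-29)<7)&(h[...,1]>150)).astype(np.uint8)
for c in cv2.findContours(m,cv2.RETR_EXTERNAL,cv2.CHAIN_APPROX_NONE)[0]:
    if cv2.contourArea(c)>100:
        print(cv2.boundingRect(c)); P=onplane('wrist',M,c.reshape(-1,2),T[2,3]+.017)*1000
        d=(P-T[:3,3]*1000)@T[:3,:3]; print('tool x',d[:,0].min(),d[:,0].max(),'y',d[:,1].min(),d[:,1].max())
cv2.imwrite('pics/y2c.png',cv2.resize(im[60:330,130:390],None,fx=2.2,fy=2.2,interpolation=cv2.INTER_CUBIC))
E
```

```text
[0.63451182 0.24366315 0.05562406]
(274, 308, 42, 31)
tool x -38.800113049264866 -20.37618285149535 y 9.08216708536611 29.90008106596063
(216, 308, 56, 31)
tool x -38.783970102694596 -20.366260965837434 y -20.66590713263953 7.554669173911099
(198, 308, 40, 31)
tool x -38.857267794397664 -20.38594729983931 y -29.8948520494244 -9.521722782071524
(199, 230, 116, 29)
tool x 7.380984463098553 21.617679031385325 y -26.657896120357115 26.983894795543915
(317, 200, 38, 65)
tool x 4.110547580519279 36.00623643008794 y 27.229710940978492 43.67174735381172
```

View pics/y2c.png

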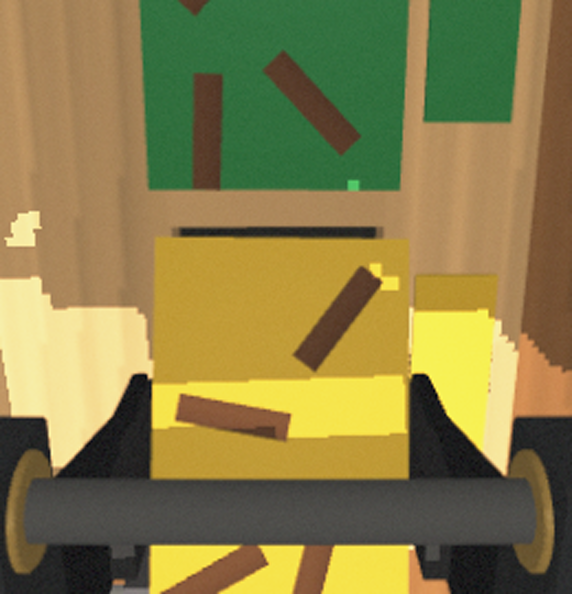

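Run:
```python
from meas import *
T=np.load('y2.npy'); M=cam2world('wrist',T); f=lambda u,v:(130+u/2.2,60+v/2.2)
def tl(uv,z): return ((onplane('wrist',M,[uv],z)-T[:3,3])@T[:3,:3]*1000).round(1)[0]
for z in(.010,.014,.017,.020): print(z,tl(f(155,237.5),T[2,3]+z),tl(f(410,239),T[2,3]+z),tl(f(151,478),T[2,3]+z),tl(f(408,480),T[2,3]+z))
print('pocket -y edge',tl(f(180,228),.022),tl(f(377,228),.022),'green end z.054',tl(f(148,190),.054),tl(f(401,188),.054))
```

```text
0.01 [ 48.8 -25.1 -10. ] [ 48.5  27.1 -10. ] [ -7.4 -29.  -10. ] [ -7.9  29.8 -10. ]
0.014 [ 49.8 -24.4 -14. ] [ 49.5  26.3 -14. ] [ -4.9 -28.2 -14. ] [ -5.4  28.9 -14. ]
0.017 [ 50.5 -23.9 -17. ] [ 50.2  25.8 -17. ] [ -3.  -27.5 -17. ] [ -3.5  28.3 -17. ]
0.02 [ 51.2 -23.4 -20. ] [ 50.9  25.2 -20. ] [ -1.2 -26.9 -20. ] [ -1.6  27.7 -20. ]
pocket -y edge [ 41.2 -26.   33.6] [41.3 26.2 33.6] green end z.054 [ 56.7 -28.2   1.6] [57.1 26.7  1.6]
```

The top edge widths show the block has pitched about 18° in the grip, −y end down, because the grip slackened. I'll set it on open table to level it and re-grasp.

Call:
carry_out:
  steps:
    - {"x":0,"y":0,"z":-0.035,"roll":0,"fingers":-1}
    - {"x":0,"y":0,"z":-0.035,"roll":0,"fingers":-1}
    - {"x":0.0081,"y":0.0306,"z":0,"roll":0,"fingers":-1}
    - {"x":0.0081,"y":0.0306,"z":0,"roll":0,"fingers":-1}
    - {"x":0.0081,"y":0.0306,"z":0,"roll":0,"fingers":-1}
    - {"x":0.0081,"y":0.0306,"z":0,"roll":0,"fingers":-1}
    - {"x":0.0081,"y":0.0306,"z":0,"roll":0,"fingers":-1}
    - {"x":0.0081,"y":0.0306,"z":0,"roll":0,"fingers":-1}
    - {"x":0,"y":0,"z":0.035,"roll":0,"fingers":-1}
    - {"x":0,"y":0,"z":0.03,"roll":0,"fingers":-1}
    - {"x":0,"y":0,"z":0,"roll":0,"fingers":-1}
    - {"x":0,"y":0,"z":0,"roll":0,"fingers":-1}

```text
t: 27.2
eef_pos: [0.4487, 0.1991, 0.0601]
tool_rot: [179.8, -0.2, -91.5]
ft_force: [0.9, 0.2, -1.4]
finger_gap: 0.0539
grip_force: 29.9
```

Call:
carry_out:
  steps:
    - {"x":0,"y":0,"z":0.005,"roll":0,"fingers":-1}
    - {"x":0,"y":0,"z":0.005,"roll":0,"fingers":-1}
    - {"x":0,"y":0,"z":0.004,"roll":0,"fingers":-1}
    - {"x":0,"y":0,"z":0.003,"roll":0,"fingers":-1}
    - {"x":0,"y":0,"z":0,"roll":0,"fingers":-1}

```text
t: 27.62
eef_pos: [0.4496, 0.2, 0.0438]
tool_rot: [180.0, -0.0, -91.5]
ft_force: [-0.4, -0.2, -2.3]
finger_gap: 0.0537
grip_force: 29.9
```

Call:
carry_out:
  steps:
    - {"x":0,"y":0,"z":0.003,"roll":0,"fingers":-1}
    - {"x":0,"y":0,"z":0.003,"roll":0,"fingers":-1}
    - {"x":0,"y":0,"z":0.002,"roll":0,"fingers":-1}
    - {"x":0,"y":0,"z":0,"roll":0,"fingers":-1}

```text
t: 27.95
eef_pos: [0.4517, 0.2033, 0.0387]
tool_rot: [-179.7, 0.3, -91.4]
ft_force: [-5.0, 4.9, 11.3]
finger_gap: 0.0536
grip_force: 30.0
```

Call:
carry_out:
  steps:
    - {"x":0,"y":0,"z":0,"roll":0,"fingers":1}
    - {"x":0,"y":0,"z":0,"roll":0,"fingers":1}
    - {"x":0,"y":0,"z":0,"roll":0,"fingers":1}
    - {"x":0,"y":0,"z":-0.02,"roll":0,"fingers":1}
    - {"x":0,"y":0,"z":-0.039,"roll":0,"fingers":1}
    - {"x":0,"y":0,"z":-0.039,"roll":0,"fingers":1}
    - {"x":0,"y":0,"z":-0.039,"roll":0,"fingers":1}
    - {"x":0,"y":0,"z":-0.039,"roll":0,"fingers":1}
    - {"x":0,"y":0,"z":-0.039,"roll":0,"fingers":1}
    - {"x":0,"y":0,"z":-0.016,"roll":0,"fingers":1}
    - {"x":0,"y":0,"z":0,"roll":0,"fingers":1}
    - {"x":0,"y":0,"z":0,"roll":0,"fingers":1}

```text
t: 28.95
eef_pos: [0.4496, 0.2001, 0.2675]
tool_rot: [-180.0, 0.1, -91.5]
ft_force: [0.0, 0.1, -1.1]
finger_gap: 0.0871
grip_force: 0.0
```

```bash
python3 look.py y3 yellow
```

```text
[0.4496 0.2001 0.2675] [-1.7996e+02  8.0000e-02 -9.1540e+01] 28.95
yellow [452.19 209.98  54.06  83.86  -1.52] (232, 136, 47, 71) tool d mm [-10.   -2.4   0. ] yaw_y_tool -1.54
```

It lies flat. Re-grasping.

Call:
carry_out:
  steps:
    - {"x":-0.01,"y":-0.0024,"z":0.03,"roll":0,"fingers":1}
    - {"x":0,"y":0,"z":0.039,"roll":0,"fingers":1}
    - {"x":0,"y":0,"z":0.039,"roll":0,"fingers":1}
    - {"x":0,"y":0,"z":0.039,"roll":0,"fingers":1}
    - {"x":0,"y":0,"z":0.039,"roll":0,"fingers":1}
    - {"x":0,"y":0,"z":0.035,"roll":0,"fingers":1}
    - {"x":0,"y":0,"z":0.0155,"roll":0,"fingers":1}
    - {"x":0,"y":0,"z":0,"roll":0,"fingers":1}
    - {"x":0,"y":0,"z":0,"roll":0,"fingers":1}
    - {"x":0,"y":0,"z":0,"roll":0,"fingers":-1}
    - {"x":0,"y":0,"z":0,"roll":0,"fingers":-1}
    - {"x":0,"y":0,"z":0,"roll":0,"fingers":-1}

```text
t: 30.0
eef_pos: [0.453, 0.2107, 0.032]
tool_rot: [-179.9, 0.1, -91.5]
ft_force: [-0.3, 0.4, 0.5]
finger_gap: 0.0743
grip_force: 0.0
```

Call:
carry_out:
  steps:
    - {"x":0,"y":0,"z":0,"roll":0,"fingers":-1}
    - {"x":0,"y":0,"z":0,"roll":0,"fingers":-1}
    - {"x":0,"y":0,"z":0,"roll":0,"fingers":-1}
    - {"x":0,"y":0,"z":0,"roll":0,"fingers":-1}
    - {"x":0,"y":0,"z":0,"roll":0,"fingers":-1}
    - {"x":0,"y":0,"z":-0.02,"roll":0,"fingers":-1}
    - {"x":0,"y":0,"z":-0.03,"roll":0,"fingers":-1}
    - {"x":0,"y":0,"z":-0.02,"roll":0,"fingers":-1}
    - {"x":0,"y":0,"z":0,"roll":0,"fingers":-1}
    - {"x":0,"y":0,"z":0,"roll":0,"fingers":-1}
    - {"x":0,"y":0,"z":0,"roll":0,"fingers":-1}

```text
t: 30.92
eef_pos: [0.4513, 0.2094, 0.0995]
tool_rot: [179.9, -0.1, -91.5]
ft_force: [-0.0, -0.1, -1.8]
finger_gap: 0.0541
grip_force: 30.0
```

```bash
python3 go.py 635.1 244.2
```

```text
[0.4513 0.2094 0.0995] [ 1.7988e+02 -7.0000e-02 -9.1540e+01] gap 0.0541 F [-0.  -0.1 -1.8] d [ -39.7 -182.8]
```

Call:
carry_out:
  steps:
    - {"x":-0.0066,"y":-0.0305,"z":0,"roll":0,"fingers":-1}
    - {"x":-0.0066,"y":-0.0305,"z":0,"roll":0,"fingers":-1}
    - {"x":-0.0066,"y":-0.0305,"z":0,"roll":0,"fingers":-1}
    - {"x":-0.0066,"y":-0.0305,"z":0,"roll":0,"fingers":-1}
    - {"x":-0.0066,"y":-0.0305,"z":0,"roll":0,"fingers":-1}
    - {"x":-0.0066,"y":-0.0305,"z":0,"roll":0,"fingers":-1}
    - {"x":0,"y":0,"z":0,"roll":0,"fingers":-1}
    - {"x":0,"y":0,"z":0.03,"roll":0,"fingers":-1}
    - {"x":0,"y":0,"z":0,"roll":0,"fingers":-1}
    - {"x":0,"y":0,"z":0,"roll":0,"fingers":-1}
    - {"x":0,"y":0,"z":0,"roll":0,"fingers":-1}
    - {"x":0,"y":0,"z":0,"roll":0,"fingers":-1}

```text
t: 31.92
eef_pos: [0.6365, 0.2452, 0.0716]
tool_rot: [-179.9, 0.0, -91.5]
ft_force: [1.0, -1.0, -1.1]
finger_gap: 0.0536
grip_force: 30.0
```

```bash
python3 go.py 635.1 244.2
```

```text
[0.6365 0.2452 0.0716] [-1.7993e+02  1.0000e-02 -9.1460e+01] gap 0.0536 F [ 1.  -1.  -1.1] d [1.  1.4]
```

Call:
carry_out:
  steps:
    - {"x":0.0008,"y":0.0012,"z":0.006,"roll":0,"fingers":-1}
    - {"x":0,"y":0,"z":0.006,"roll":0,"fingers":-1}
    - {"x":0,"y":0,"z":0.004,"roll":0,"fingers":-1}
    - {"x":0,"y":0,"z":0,"roll":0,"fingers":-1}
    - {"x":0,"y":0,"z":0,"roll":0,"fingers":-1}
    - {"x":0,"y":0,"z":0.002,"roll":0,"fingers":-1}
    - {"x":0,"y":0,"z":0.002,"roll":0,"fingers":-1}
    - {"x":0,"y":0,"z":0.002,"roll":0,"fingers":-1}
    - {"x":0,"y":0,"z":0.002,"roll":0,"fingers":-1}
    - {"x":0,"y":0,"z":0,"roll":0,"fingers":-1}

```text
t: 32.75
eef_pos: [0.6352, 0.2445, 0.0463]
tool_rot: [-180.0, 0.0, -91.5]
ft_force: [0.6, 1.2, -2.3]
finger_gap: 0.0536
grip_force: 30.0
```

```bash
python3 go.py 635.1 244.2
```

```text
[0.6352 0.2445 0.0463] [-1.7997e+02  3.0000e-02 -9.1490e+01] gap 0.0536 F [ 0.6  1.2 -2.3] d [0.3 0.1]
```

In the pocket with no force. Lowering the last 9 mm, then release, rise and look.

Call:
carry_out:
  steps:
    - {"x":0,"y":0,"z":0.003,"roll":0,"fingers":-1}
    - {"x":0,"y":0,"z":0.003,"roll":0,"fingers":-1}
    - {"x":0,"y":0,"z":0.002,"roll":0,"fingers":-1}
    - {"x":0,"y":0,"z":0.001,"roll":0,"fingers":-1}
    - {"x":0,"y":0,"z":0,"roll":0,"fingers":-1}
    - {"x":0,"y":0,"z":0,"roll":0,"fingers":-1}

```text
t: 33.25
eef_pos: [0.6352, 0.2445, 0.0374]
tool_rot: [-180.0, 0.0, -91.5]
ft_force: [0.5, 2.6, -2.6]
finger_gap: 0.0537
grip_force: 30.0
```

Call:
carry_out:
  steps:
    - {"x":0,"y":0,"z":0,"roll":0,"fingers":1}
    - {"x":0,"y":0,"z":0,"roll":0,"fingers":1}
    - {"x":0,"y":0,"z":0,"roll":0,"fingers":1}
    - {"x":0,"y":0,"z":-0.02,"roll":0,"fingers":1}
    - {"x":0,"y":0,"z":-0.039,"roll":0,"fingers":1}
    - {"x":0,"y":0,"z":-0.039,"roll":0,"fingers":1}
    - {"x":0,"y":0,"z":-0.039,"roll":0,"fingers":1}
    - {"x":0,"y":0,"z":-0.039,"roll":0,"fingers":1}
    - {"x":0,"y":0,"z":-0.039,"roll":0,"fingers":1}
    - {"x":0,"y":0,"z":-0.015,"roll":0,"fingers":1}
    - {"x":0,"y":0,"z":0,"roll":0,"fingers":1}
    - {"x":0,"y":0,"z":0,"roll":0,"fingers":1}

```text
t: 34.25
eef_pos: [0.635, 0.2439, 0.269]
tool_rot: [-179.9, 0.1, -91.5]
ft_force: [-0.7, -0.3, -0.4]
finger_gap: 0.0873
grip_force: 0.0
```

```bash
cat > chk.py <<'E'
from meas import *
import sys
im=cv2.imread(f'pics/{sys.argv[1]}.png'); M=cam2world('wrist',np.load(sys.argv[1]+'.npy')); h=cv2.cvtColor(im,cv2.COLOR_BGR2HSV)
for col in sys.argv[2:]:
    a,b=HSV[col]; m=((h[...,0]>=a-3)&(h[...,0]<=b+3)&(h[...,1]>130)).astype(np.uint8)
    m=cv2.morphologyEx(m,cv2.MORPH_CLOSE,np.ones((5,5)))
    for c in cv2.findContours(m,cv2.RETR_EXTERNAL,cv2.CHAIN_APPROX_NONE)[0]:
        if cv2.contourArea(c)>500: print(col,rect(c,M,.054),cv2.boundingRect(c))
E
python3 look.py p2; python3 chk.py p2 green yellow; python3 go.py 420 -210
```

```text
[0.635  0.2439 0.269 ] [-1.7991e+02  8.0000e-02 -9.1540e+01] 34.25
green [ 5.8806e+02  1.4687e+02  1.8920e+01  5.3860e+01 -2.0000e-02] (290, 47, 19, 54)
green [632.77 144.35  52.96  81.72  -1.5 ] (231, 31, 52, 82)
yellow [590.57 239.15  21.08  55.59  -1.45] (287, 135, 20, 49)
yellow [635.26 244.04  55.04  85.29  -1.51] (233, 127, 49, 74)
[0.6344 0.2436 0.2671] [ 1.7991e+02 -2.0000e-02 -9.1540e+01] gap 0.0866 F [-0.2 -0.3  0.1] d [459.2 202.2]
```

Yellow is seated at (635.3,244.0), where it belongs. Now the blue block.

Call:
carry_out:
  steps:
    - {"x":0.0353,"y":0.0156,"z":0,"roll":0,"fingers":1}
    - {"x":0.0353,"y":0.0156,"z":0,"roll":0,"fingers":1}
    - {"x":0.0353,"y":0.0156,"z":0,"roll":0,"fingers":1}
    - {"x":0.0353,"y":0.0156,"z":0,"roll":0,"fingers":1}
    - {"x":0.0353,"y":0.0156,"z":0,"roll":0,"fingers":1}
    - {"x":0.0353,"y":0.0156,"z":0,"roll":0,"fingers":1}
    - {"x":0.0353,"y":0.0156,"z":0,"roll":0,"fingers":1}
    - {"x":0.0353,"y":0.0156,"z":0,"roll":0,"fingers":1}
    - {"x":0.0353,"y":0.0156,"z":0,"roll":0,"fingers":1}
    - {"x":0.0353,"y":0.0156,"z":0,"roll":0,"fingers":1}
    - {"x":0.0353,"y":0.0156,"z":0,"roll":0,"fingers":1}
    - {"x":0.0353,"y":0.0156,"z":0,"roll":0,"fingers":1}

```text
t: 35.3
eef_pos: [0.4344, -0.1757, 0.2659]
tool_rot: [179.8, 0.0, -91.5]
ft_force: [0.3, 0.0, -0.5]
finger_gap: 0.0872
grip_force: 0.0
```

Call:
carry_out:
  steps:
    - {"x":0.0353,"y":0.0156,"z":0,"roll":0,"fingers":1}
    - {"x":0,"y":0,"z":0,"roll":0,"fingers":1}
    - {"x":0,"y":0,"z":0,"roll":0,"fingers":1}
    - {"x":0,"y":0,"z":0,"roll":0,"fingers":1}

```text
t: 35.63
eef_pos: [0.4196, -0.2093, 0.2664]
tool_rot: [179.8, 0.0, -91.6]
ft_force: [0.9, 0.9, 0.0]
finger_gap: 0.0871
grip_force: 0.0
```

```bash
python3 look.py b1 blue
```

```text
[ 0.4196 -0.2093  0.2664] [ 1.7984e+02  3.0000e-02 -9.1560e+01] 35.63
blue [ 4.1504e+02 -1.9025e+02  5.2560e+01  8.5500e+01 -2.1000e-01] (237, 144, 47, 71) tool d mm [-18.9   5.    0. ] yaw_y_tool -1.56
```

View pics/b1.png

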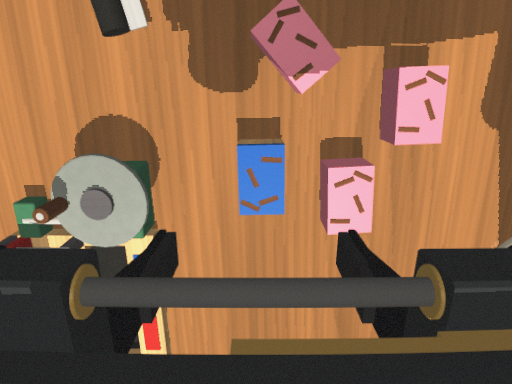

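The blue block is at (261,179), the only blue one. The pinks at (347,195), (295,45) and (415,105) are not meant. The nearest pink leaves 39 mm of clearance, so I'll narrow the opening a little.

Call:
carry_out:
  steps:
    - {"x":-0.0189,"y":0.005,"z":0,"roll":-1.3,"fingers":0.68}
    - {"x":0,"y":0,"z":0.03,"roll":0,"fingers":0.68}
    - {"x":0,"y":0,"z":0,"roll":0,"fingers":0.68}
    - {"x":0,"y":0,"z":0,"roll":0,"fingers":0.68}
    - {"x":0,"y":0,"z":0,"roll":0,"fingers":0.68}

```text
t: 36.1
eef_pos: [0.4166, -0.1899, 0.2383]
tool_rot: [-180.0, -0.0, -90.1]
ft_force: [-0.7, 0.3, -0.8]
finger_gap: 0.0734
grip_force: 0.0
```

```bash
python3 look.py b2 blue
```

```text
[ 0.4166 -0.1899  0.2383] [-1.80e+02 -5.00e-02 -9.01e+01] 36.1
blue [ 414.55 -190.1    53.56   85.     -0.47] (234, 130, 51, 78) tool d mm [0.2 2.1 0. ] yaw_y_tool -0.1
```

Call:
carry_out:
  steps:
    - {"x":0.0002,"y":0.0018,"z":0.039,"roll":0.2,"fingers":0.68}
    - {"x":0,"y":0,"z":0.039,"roll":0,"fingers":0.68}
    - {"x":0,"y":0,"z":0.039,"roll":0,"fingers":0.68}
    - {"x":0,"y":0,"z":0.039,"roll":0,"fingers":0.68}
    - {"x":0,"y":0,"z":0.03,"roll":0,"fingers":0.68}
    - {"x":0,"y":0,"z":0.0205,"roll":0,"fingers":0.68}
    - {"x":0,"y":0,"z":0,"roll":0,"fingers":0.68}
    - {"x":0,"y":0,"z":0,"roll":0,"fingers":0.68}
    - {"x":0,"y":0,"z":0,"roll":0,"fingers":-1}
    - {"x":0,"y":0,"z":0,"roll":0,"fingers":-1}
    - {"x":0,"y":0,"z":0,"roll":0,"fingers":-1}
    - {"x":0,"y":0,"z":0,"roll":0,"fingers":-1}

```text
t: 37.15
eef_pos: [0.4148, -0.1905, 0.0325]
tool_rot: [-179.8, -0.0, -90.4]
ft_force: [-2.1, 0.5, 2.0]
finger_gap: 0.0542
grip_force: 0.6
```

Call:
carry_out:
  steps:
    - {"x":0,"y":0,"z":0,"roll":0,"fingers":-1}
    - {"x":0,"y":0,"z":0,"roll":0,"fingers":-1}
    - {"x":0,"y":0,"z":0,"roll":0,"fingers":-1}
    - {"x":0,"y":0,"z":-0.02,"roll":0,"fingers":-1}
    - {"x":0,"y":0,"z":-0.03,"roll":0,"fingers":-1}
    - {"x":0,"y":0,"z":-0.03,"roll":0,"fingers":-1}
    - {"x":0,"y":0,"z":-0.02,"roll":1.1,"fingers":-1}
    - {"x":0,"y":0,"z":0,"roll":0,"fingers":-1}
    - {"x":0,"y":0,"z":0,"roll":0,"fingers":-1}
    - {"x":0,"y":0,"z":0,"roll":0,"fingers":-1}

```text
t: 37.98
eef_pos: [0.4129, -0.1901, 0.1303]
tool_rot: [179.9, 0.0, -91.5]
ft_force: [0.2, 0.9, -1.5]
finger_gap: 0.0536
grip_force: 30.0
```

```bash
python3 go.py 627.8 -55.8
```

```text
[ 0.4129 -0.1901  0.1303] [ 1.799e+02  5.000e-02 -9.153e+01] gap 0.0536 F [ 0.2  0.9 -1.5] d [-140.  -211.3]
```

Call:
carry_out:
  steps:
    - {"x":-0.0175,"y":-0.0264,"z":0,"roll":0,"fingers":-1}
    - {"x":-0.0175,"y":-0.0264,"z":0,"roll":0,"fingers":-1}
    - {"x":-0.0175,"y":-0.0264,"z":0,"roll":0,"fingers":-1}
    - {"x":-0.0175,"y":-0.0264,"z":0,"roll":0,"fingers":-1}
    - {"x":-0.0175,"y":-0.0264,"z":0,"roll":0,"fingers":-1}
    - {"x":-0.0175,"y":-0.0264,"z":0,"roll":0,"fingers":-1}
    - {"x":-0.0175,"y":-0.0264,"z":0,"roll":0,"fingers":-1}
    - {"x":-0.0175,"y":-0.0264,"z":0,"roll":0,"fingers":-1}
    - {"x":0,"y":0,"z":0,"roll":0,"fingers":-1}
    - {"x":0,"y":0,"z":0.03,"roll":0,"fingers":-1}
    - {"x":0,"y":0,"z":0.03,"roll":0,"fingers":-1}

```text
t: 38.9
eef_pos: [0.6294, -0.0554, 0.0697]
tool_rot: [-179.9, 0.0, -91.5]
ft_force: [-0.8, -1.2, -2.2]
finger_gap: 0.0536
grip_force: 30.0
```

Call:
carry_out:
  steps:
    - {"x":0,"y":0,"z":0,"roll":0,"fingers":-1}
    - {"x":0,"y":0,"z":0,"roll":0,"fingers":-1}
    - {"x":0,"y":0,"z":0,"roll":0,"fingers":-1}
    - {"x":0,"y":0,"z":0,"roll":0,"fingers":-1}

```text
t: 39.23
eef_pos: [0.63, -0.0561, 0.0728]
tool_rot: [-179.8, -0.0, -91.5]
ft_force: [0.0, 0.7, -0.7]
finger_gap: 0.0539
grip_force: 30.0
```

```bash
python3 go.py 627.8 -55.8; python3 look.py b3
python3 - <<'E'
from meas import *
im=cv2.imread('pics/b3.png'); T=np.load('b3.npy'); M=cam2world('wrist',T); h=cv2.cvtColor(im,cv2.COLOR_BGR2HSV)
m=((abs(h[...,0].astype(int)-114)<12)&(h[...,1]>120)).astype(np.uint8); m=cv2.morphologyEx(m,cv2.MORPH_CLOSE,np.ones((5,5)))
for c in cv2.findContours(m,cv2.RETR_EXTERNAL,cv2.CHAIN_APPROX_NONE)[0]:
    if cv2.contourArea(c)<1000: continue
    p=c.reshape(-1,2); print(cv2.boundingRect(c))
    for v in (p[:,1].min()+3,p[:,1].min()+40,p[:,1].min()+80):
        r=p[p[:,1]==v][:,0]
        if len(r): print(v,r.min(),r.max(),((onplane('wrist',M,[[r.min(),v],[r.max()+1,v]],T[2,3]+.017)-T[:3,3])@T[:3,:3]*1000).round(1).tolist())
E
```

```text
[ 0.63   -0.0561  0.0728] [-179.83   -0.    -91.48] gap 0.0539 F [ 0.   0.7 -0.7] d [-0.3  2.2]
[ 0.63   -0.0561  0.0728] [-179.83   -0.    -91.48] 39.23
(203, 308, 109, 31)
311 204 310 [[-22.3, -26.0, -16.9], [-22.1, 27.2, -17.1]]
(197, 178, 156, 100)
181 319 351 [[44.7, 27.2, -17.1], [44.8, 41.6, -17.1]]
218 198 348 [[27.4, -26.2, -16.9], [27.5, 41.7, -17.1]]
258 200 344 [[7.3, -26.4, -16.9], [7.4, 41.6, -17.1]]
```

The block hangs level in the grip. Inserting it.

Call:
carry_out:
  steps:
    - {"x":-0.0003,"y":0.002,"z":0.006,"roll":0,"fingers":-1}
    - {"x":0,"y":0,"z":0.006,"roll":0,"fingers":-1}
    - {"x":0,"y":0,"z":0.005,"roll":0,"fingers":-1}
    - {"x":0,"y":0,"z":0,"roll":0,"fingers":-1}
    - {"x":0,"y":0,"z":0,"roll":0,"fingers":-1}
    - {"x":0,"y":0,"z":0,"roll":0,"fingers":-1}

```text
t: 39.78
eef_pos: [0.6267, -0.0557, 0.0542]
tool_rot: [180.0, -0.0, -91.5]
ft_force: [-1.3, 0.6, 0.7]
finger_gap: 0.0537
grip_force: 30.0
```

```bash
python3 go.py 627.8 -55.8
```

```text
[ 0.6267 -0.0557  0.0542] [ 1.7999e+02 -1.0000e-02 -9.1490e+01] gap 0.0537 F [-1.3  0.6  0.7] d [ 0.1 -1.1]
```

Call:
carry_out:
  steps:
    - {"x":0,"y":-0.0008,"z":0,"roll":0,"fingers":-1}
    - {"x":0,"y":0,"z":0.002,"roll":0,"fingers":-1}
    - {"x":0,"y":0,"z":0.002,"roll":0,"fingers":-1}
    - {"x":0,"y":0,"z":0.002,"roll":0,"fingers":-1}
    - {"x":0,"y":0,"z":0.001,"roll":0,"fingers":-1}
    - {"x":0,"y":0,"z":0,"roll":0,"fingers":-1}

```text
t: 40.28
eef_pos: [0.6274, -0.0558, 0.0464]
tool_rot: [179.9, -0.0, -91.5]
ft_force: [0.4, -1.2, -1.0]
finger_gap: 0.0535
grip_force: 30.0
```

```bash
python3 go.py 627.8 -55.8
```

```text
[ 0.6274 -0.0558  0.0464] [ 1.7995e+02 -1.0000e-02 -9.1510e+01] gap 0.0535 F [ 0.4 -1.2 -1. ] d [ 0.  -0.4]
```

In, with no force. Down to the floor, release, rise, and check.

Call:
carry_out:
  steps:
    - {"x":0,"y":0,"z":0.003,"roll":0,"fingers":-1}
    - {"x":0,"y":0,"z":0.003,"roll":0,"fingers":-1}
    - {"x":0,"y":0,"z":0.002,"roll":0,"fingers":-1}
    - {"x":0,"y":0,"z":0.001,"roll":0,"fingers":-1}
    - {"x":0,"y":0,"z":0,"roll":0,"fingers":-1}
    - {"x":0,"y":0,"z":0,"roll":0,"fingers":-1}

```text
t: 40.78
eef_pos: [0.6274, -0.0557, 0.0385]
tool_rot: [180.0, -0.0, -91.5]
ft_force: [-2.1, 0.9, 2.5]
finger_gap: 0.0537
grip_force: 30.0
```

Call:
carry_out:
  steps:
    - {"x":0,"y":0,"z":0,"roll":0,"fingers":1}
    - {"x":0,"y":0,"z":0,"roll":0,"fingers":1}
    - {"x":0,"y":0,"z":0,"roll":0,"fingers":1}
    - {"x":0,"y":0,"z":-0.02,"roll":0,"fingers":1}
    - {"x":0,"y":0,"z":-0.039,"roll":0,"fingers":1}
    - {"x":0,"y":0,"z":-0.039,"roll":0,"fingers":1}
    - {"x":0,"y":0,"z":-0.039,"roll":0,"fingers":1}
    - {"x":0,"y":0,"z":-0.039,"roll":0,"fingers":1}
    - {"x":0,"y":0,"z":-0.015,"roll":0,"fingers":1}
    - {"x":0,"y":0,"z":0,"roll":0,"fingers":1}
    - {"x":0,"y":0,"z":0,"roll":0,"fingers":1}

```text
t: 41.7
eef_pos: [0.628, -0.0555, 0.2302]
tool_rot: [-179.8, 0.1, -91.5]
ft_force: [0.2, 0.8, -1.1]
finger_gap: 0.0873
grip_force: 0.0
```

```bash
python3 look.py p3; python3 chk.py p3 blue
python3 - <<'E'
from meas import *
T=np.load('p3.npy'); M=cam2world('wrist',T); h=cv2.imread('pics/p3.png')
for r in finder.masks_of('wrist','crank_grip')[:2]:
    v,u=np.nonzero(r['region']); print(r['p'],u.min(),u.max(),v.min(),v.max())
for n in('crank_grip','hub'): print([W(M,r['xyz']).round(4) for r in finder.mark_of('wrist',n)[:2]])
im=viewer.read_camera('top'); cv2.imwrite('pics/top3.png',cv2.resize(im[85:235,145:350],None,fx=3.9,fy=3.9,interpolation=cv2.INTER_CUBIC))
E
python3 go.py 642 -174
```

```text
[ 0.628  -0.0555  0.2302] [-1.7985e+02  6.0000e-02 -9.1520e+01] 41.7
blue [583.58 -61.58  19.15  53.63  -1.94] (291, 140, 20, 52)
blue [627.05 -55.46  52.86  83.83  -1.45] (232, 132, 53, 80)
0.91 224 247 27 55
[array([ 0.6448, -0.1767,  0.0941])]
[array([ 0.6002, -0.1722,  0.0758])]
[ 0.627  -0.0558  0.2273] [ 1.7981e+02 -3.0000e-02 -9.1510e+01] gap 0.0871 F [ 0.3  0.8 -0.4] d [117.8 -18.1]
```

View pics/p3.png

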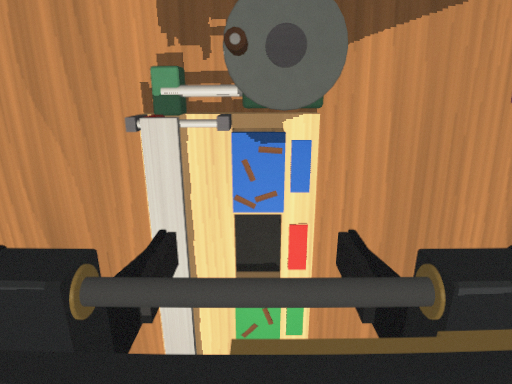

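All three blocks look flat: blue (258,170) and green (258,320) here, yellow checked earlier. The red pocket is empty because there is no red block. The crank is at (236,40). I'm going to it now.

Call:
carry_out:
  steps:
    - {"x":0.0301,"y":-0.0044,"z":0,"roll":0,"fingers":1}
    - {"x":0.0301,"y":-0.0044,"z":0,"roll":0,"fingers":1}
    - {"x":0.0301,"y":-0.0044,"z":0,"roll":0,"fingers":1}
    - {"x":0.0301,"y":-0.0044,"z":0,"roll":0,"fingers":1}
    - {"x":0,"y":0,"z":0,"roll":0,"fingers":1}
    - {"x":0,"y":0,"z":0,"roll":0,"fingers":1}
    - {"x":0,"y":0,"z":0,"roll":0,"fingers":1}

```text
t: 42.53
eef_pos: [0.6417, -0.1764, 0.228]
tool_rot: [179.9, 0.0, -91.5]
ft_force: [0.4, -0.2, 0.0]
finger_gap: 0.0872
grip_force: 0.0
```

```bash
python3 look.py c1
python3 - <<'E'
from meas import *
T=np.load('c1.npy'); M=cam2world('wrist',T)
for r in finder.masks_of('wrist','crank_grip')[:2]:
    v,u=np.nonzero(r['region']); print(r['p'],u.min(),u.max(),v.min(),v.max()); P=onplane('wrist',M,[[u.mean(),v.mean()]],.09)[0]
    print(P.round(4), ((P-T[:3,3])@T[:3,:3]*1000).round(1))
E
```

```text
[ 0.6417 -0.1764  0.228 ] [ 1.7989e+02  2.0000e-02 -9.1530e+01] 42.53
0.85 244 266 171 200
[ 0.6425 -0.1746  0.09  ] [ -1.8  -1.  138. ]
```

Call:
carry_out:
  steps:
    - {"x":-0.0018,"y":-0.001,"z":0.02,"roll":0,"fingers":0.1}
    - {"x":0,"y":0,"z":0.02,"roll":0,"fingers":0.1}
    - {"x":0,"y":0,"z":0.03,"roll":0,"fingers":0.1}
    - {"x":0,"y":0,"z":0.035,"roll":0,"fingers":0.1}
    - {"x":0,"y":0,"z":0.034,"roll":0,"fingers":0.1}
    - {"x":0,"y":0,"z":0,"roll":0,"fingers":0.1}
    - {"x":0,"y":0,"z":0,"roll":0,"fingers":-1}
    - {"x":0,"y":0,"z":0,"roll":0,"fingers":-1}
    - {"x":0,"y":0,"z":0,"roll":0,"fingers":-1}
    - {"x":0,"y":0,"z":0,"roll":0,"fingers":-1}
    - {"x":0,"y":0,"z":0,"roll":0,"fingers":-1}
    - {"x":0,"y":0,"z":0,"roll":0,"fingers":-1}

```text
t: 43.63
eef_pos: [0.6422, -0.1749, 0.0918]
tool_rot: [179.9, -0.0, -91.5]
ft_force: [-2.3, 1.5, 6.0]
finger_gap: 0.017
grip_force: 30.0
```

Call:
carry_out:
  steps:
    - {"x":0,"y":0,"z":0,"roll":0,"fingers":-1}
    - {"x":0,"y":0,"z":0,"roll":0,"fingers":-1}

```text
t: 43.8
eef_pos: [0.6422, -0.1749, 0.0918]
tool_rot: [179.9, -0.0, -91.5]
ft_force: [-4.1, 0.5, 5.4]
finger_gap: 0.0174
grip_force: 30.0
```

```bash
python3 go.py 642.5 -174.6; python3 rows.py -1.5 -30 12
```

```text
[ 0.6422 -0.1749  0.0918] [ 1.7993e+02 -1.0000e-02 -9.1500e+01] gap 0.0174 F [-4.1  0.5  5.4] d [-0.3 -0.3]
[[20.9, 5.6], [15.3, 15.3], [5.6, 20.9], [-5.6, 20.9], [-15.3, 15.3], [-20.9, 5.6], [-20.9, -5.6], [-15.3, -15.3], [-5.6, -20.9], [5.6, -20.9], [15.3, -15.3], [20.9, -5.6]]
```

Call:
carry_out:
  steps:
    - {"x":0.0209,"y":0.0056,"z":0,"roll":0,"fingers":-1}
    - {"x":0.0153,"y":0.0153,"z":0,"roll":0,"fingers":-1}
    - {"x":0.0056,"y":0.0209,"z":0,"roll":0,"fingers":-1}
    - {"x":-0.0056,"y":0.0209,"z":0,"roll":0,"fingers":-1}
    - {"x":-0.0153,"y":0.0153,"z":0,"roll":0,"fingers":-1}
    - {"x":-0.0209,"y":0.0056,"z":0,"roll":0,"fingers":-1}
    - {"x":-0.0209,"y":-0.0056,"z":0,"roll":0,"fingers":-1}
    - {"x":-0.0153,"y":-0.0153,"z":0,"roll":0,"fingers":-1}
    - {"x":-0.0056,"y":-0.0209,"z":0,"roll":0,"fingers":-1}
    - {"x":0.0056,"y":-0.0209,"z":0,"roll":0,"fingers":-1}
    - {"x":0.0153,"y":-0.0153,"z":0,"roll":0,"fingers":-1}
    - {"x":0.0209,"y":-0.0056,"z":0,"roll":0,"fingers":-1}

```text
t: 44.8
eef_pos: [0.6425, -0.1741, 0.0916]
tool_rot: [179.7, -0.0, -91.4]
ft_force: [-12.5, 4.5, 13.8]
finger_gap: 0.0175
grip_force: 30.0
```

Call:
carry_out:
  steps:
    - {"x":0.0209,"y":0.0056,"z":0,"roll":0,"fingers":-1}
    - {"x":0.0153,"y":0.0153,"z":0,"roll":0,"fingers":-1}
    - {"x":0.0056,"y":0.0209,"z":0,"roll":0,"fingers":-1}
    - {"x":-0.0056,"y":0.0209,"z":0,"roll":0,"fingers":-1}
    - {"x":-0.0153,"y":0.0153,"z":0,"roll":0,"fingers":-1}
    - {"x":-0.0209,"y":0.0056,"z":0,"roll":0,"fingers":-1}
    - {"x":-0.0209,"y":-0.0056,"z":0,"roll":0,"fingers":-1}
    - {"x":-0.0153,"y":-0.0153,"z":0,"roll":0,"fingers":-1}
    - {"x":-0.0056,"y":-0.0209,"z":0,"roll":0,"fingers":-1}
    - {"x":0.0056,"y":-0.0209,"z":0,"roll":0,"fingers":-1}
    - {"x":0.0153,"y":-0.0153,"z":0,"roll":0,"fingers":-1}
    - {"x":0.0209,"y":-0.0056,"z":0,"roll":0,"fingers":-1}

```text
t: 45.8
eef_pos: [0.6425, -0.1741, 0.0917]
tool_rot: [179.7, -0.0, -91.4]
ft_force: [-12.3, 5.2, 14.8]
finger_gap: 0.0173
grip_force: 30.0
```

```bash
python3 go.py 642.5 -174.6; python3 rows.py -1.5 -15 11
python3 - <<'E'
from h import *
im=viewer.read_camera('top'); cv2.imwrite('pics/top4.png',cv2.resize(im[85:235,145:350],None,fx=3.9,fy=3.9,interpolation=cv2.INTER_CUBIC))
E
```

```text
[ 0.6425 -0.1741  0.0917] [ 1.7972e+02 -2.0000e-02 -9.1350e+01] gap 0.0173 F [-12.3   5.2  14.8] d [ 0.5 -0. ]
[[10.8, 1.5], [10.1, 4.2], [8.6, 6.7], [6.6, 8.7], [4.2, 10.1], [1.4, 10.8], [-1.5, 10.8], [-4.2, 10.1], [-6.7, 8.6], [-8.7, 6.6], [-10.1, 4.2]]
```

View pics/top4.png

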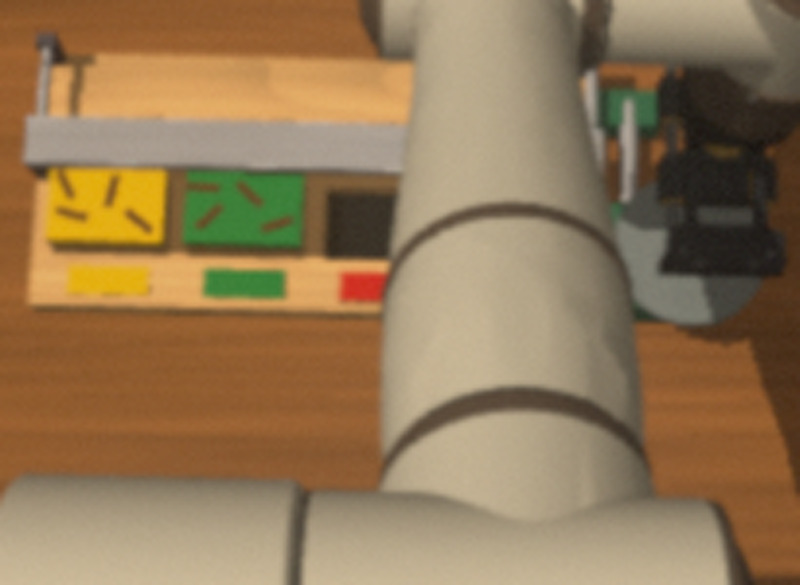

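The bar is about 50 mm closed and starting to lap the blocks. Slow final winding.

Call:
carry_out:
  steps:
    - {"x":0.0108,"y":0.0015,"z":0,"roll":0,"fingers":-1}
    - {"x":0.0101,"y":0.0042,"z":0,"roll":0,"fingers":-1}
    - {"x":0.0086,"y":0.0067,"z":0,"roll":0,"fingers":-1}
    - {"x":0.0066,"y":0.0087,"z":0,"roll":0,"fingers":-1}
    - {"x":0.0042,"y":0.0101,"z":0,"roll":0,"fingers":-1}
    - {"x":0.0014,"y":0.0108,"z":0,"roll":0,"fingers":-1}
    - {"x":0,"y":0,"z":0,"roll":0,"fingers":-1}

```text
t: 46.43
eef_pos: [0.5993, -0.2155, 0.0918]
tool_rot: [-179.9, -0.0, -91.5]
ft_force: [-1.5, 1.7, 6.1]
finger_gap: 0.0169
grip_force: 30.0
```

```bash
python3 go.py 599 -215.3
```

```text
[ 0.5993 -0.2155  0.0918] [-1.7991e+02 -1.0000e-02 -9.1520e+01] gap 0.0169 F [-1.5  1.7  6.1] d [-0.2  0.3]
```

Call:
carry_out:
  steps:
    - {"x":-0.0015,"y":0.0108,"z":0,"roll":0,"fingers":-1}
    - {"x":-0.0042,"y":0.0101,"z":0,"roll":0,"fingers":-1}
    - {"x":0,"y":0,"z":0,"roll":0,"fingers":-1}
    - {"x":0,"y":0,"z":0,"roll":0,"fingers":-1}

```text
t: 46.77
eef_pos: [0.5792, -0.2098, 0.0917]
tool_rot: [-180.0, -0.1, -91.5]
ft_force: [-2.2, -1.1, 7.0]
finger_gap: 0.0171
grip_force: 30.0
```

Run:
```python
from h import *
s=telemetry.get_state(); d=(np.array(s['eef_pos'])[:2]-[.6,-.1735]); print(s['ft_force'],s['finger_gap'],d,np.degrees(np.arctan2(d[1],d[0])))
```

```text
[-2.1657927  -1.13346018  6.95385205] 0.017134675804501873 [-0.02080846 -0.03629957] -119.82317365505827
```

Call:
carry_out:
  steps:
    - {"x":-0.0033,"y":0.0043,"z":0,"roll":0,"fingers":-1}
    - {"x":-0.0034,"y":0.0043,"z":0,"roll":0,"fingers":-1}
    - {"x":0,"y":0,"z":0,"roll":0,"fingers":-1}
    - {"x":0,"y":0,"z":0,"roll":0,"fingers":-1}

```text
t: 47.1
eef_pos: [0.5707, -0.2033, 0.0917]
tool_rot: [180.0, -0.1, -91.5]
ft_force: [-2.5, -1.6, 7.2]
finger_gap: 0.017
grip_force: 30.0
```

Call:
carry_out:
  steps:
    - {"x":-0.0043,"y":0.0034,"z":0,"roll":0,"fingers":-1}
    - {"x":0,"y":0,"z":0,"roll":0,"fingers":-1}
    - {"x":0,"y":0,"z":0,"roll":0,"fingers":-1}

```text
t: 47.35
eef_pos: [0.5677, -0.1998, 0.0918]
tool_rot: [180.0, -0.2, -91.5]
ft_force: [-2.6, -6.2, 6.7]
finger_gap: 0.0173
grip_force: 30.0
```

Run:
```python
from h import *
s=telemetry.get_state(); d=(np.array(s['eef_pos'])[:2]-[.6,-.1735]); print(s['ft_force'],s['finger_gap'],d,np.degrees(np.arctan2(d[1],d[0])))
```

```text
[-2.62850204 -6.19293907  6.66996992] 0.017252964736057783 [-0.03233933 -0.02630705] -140.8727102675953
```

The force is rising at −141°, which matches the predicted stop. One more small push, then release, rise and check.

Call:
carry_out:
  steps:
    - {"x":-0.0025,"y":0.0015,"z":0,"roll":0,"fingers":-1}
    - {"x":0,"y":0,"z":0,"roll":0,"fingers":-1}
    - {"x":0,"y":0,"z":0,"roll":0,"fingers":-1}

```text
t: 47.6
eef_pos: [0.5676, -0.1995, 0.0918]
tool_rot: [-179.8, -0.4, -91.4]
ft_force: [0.5, -14.6, 2.4]
finger_gap: 0.0172
grip_force: 30.0
```

Call:
carry_out:
  steps:
    - {"x":0,"y":0,"z":0,"roll":0,"fingers":0.2}
    - {"x":0,"y":0,"z":0,"roll":0,"fingers":0.2}
    - {"x":0,"y":0,"z":0,"roll":0,"fingers":0.2}
    - {"x":0,"y":0,"z":0,"roll":0,"fingers":0.2}
    - {"x":0,"y":0,"z":-0.02,"roll":0,"fingers":0.2}
    - {"x":0,"y":0,"z":-0.035,"roll":0,"fingers":0.2}
    - {"x":0,"y":0,"z":-0.035,"roll":0,"fingers":0.2}
    - {"x":-0.02,"y":0,"z":-0.035,"roll":0,"fingers":0.2}
    - {"x":-0.04,"y":0,"z":-0.01,"roll":0,"fingers":0.2}
    - {"x":-0.04,"y":-0.015,"z":0,"roll":0,"fingers":0.2}
    - {"x":-0.04,"y":-0.015,"z":0,"roll":0,"fingers":0.2}
    - {"x":0,"y":0,"z":0,"roll":0,"fingers":0.2}

```text
t: 48.6
eef_pos: [0.6012, -0.052, 0.2253]
tool_rot: [-179.9, 0.1, -91.1]
ft_force: [-0.1, -1.2, -0.7]
finger_gap: 0.0521
grip_force: 0.0
```

Call:
carry_out:
  steps:
    - {"x":0,"y":0,"z":0,"roll":0,"fingers":0.2}
    - {"x":0,"y":0,"z":0,"roll":0,"fingers":0.2}

```text
t: 48.77
eef_pos: [0.5987, -0.0574, 0.2247]
tool_rot: [179.9, -0.0, -91.4]
ft_force: [-1.0, -0.0, -0.2]
finger_gap: 0.0524
grip_force: 0.0
```

```bash
python3 look.py f1
```

```text
[ 0.5987 -0.0574  0.2247] [ 1.7993e+02 -1.0000e-02 -9.1430e+01] 48.77
```

View pics/f1.png

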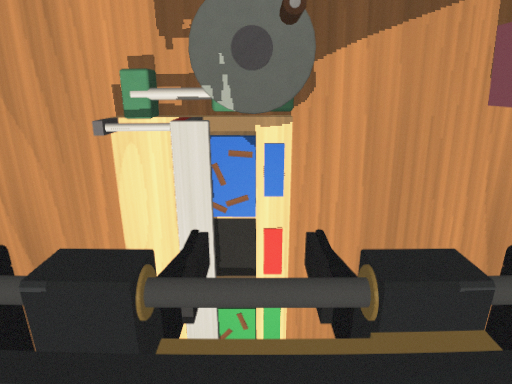

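The bar (172–214, 125–340) laps the blocks and covers the near post. The wheel stopped hard after 15.0 rad of travel. The gripper is clear, so I'm handing in.

```bash
python3 -c "
from h import *
print(ctrl.close_job())"
```

```text
the job is handed in; nothing more can be done
None
```

I handed the job in: the green, yellow and blue blocks are seated flat in their pockets, the lock bar is wound up against its stops, and there was no red block; `close_job` returned no verdict.

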